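Pack graded cups into a steriliser and send it home

TASK

Get the steel cups ready for sterilising: lift the lid off the round chamber by its knob and lay it flat on the cork mat, then stand all the cups in the chamber nested upright inside one another in size order, the largest outermost. Put the lid back so that it sits flat in the chamber's mouth, and only then push the carriage by its tab away from you until it clicks fully home. Leave the other things on the bench where they are.

Things in the scene. Friction and masses are not known exactly. Their poses are not given: they have to be found in the camera images.
- lid: Loose round steel lid, plate 150 mm across, 6 mm thick; black upright knob in the middle, 28 mm across, 37 mm tall. A tapered plug under the plate, 120 mm across, 8 mm deep, drops into the chamber with 4 mm play all round. Origin: centre of the plug's underside, z up; plate top at 14 mm, knob top at 51 mm. Starts on the chamber; seated, its origin is 8 mm below the rim. About 250 g.
- chamber_floor (a point): Centre of the inner floor of the round steel chamber on the carriage (35 mm above the bench). Chamber: inner diameter 128 mm, outer 138 mm, 95 mm deep. Axes: x is the direction in which the carriage slides home (away from the robot), z up.
- chamber_rim (a point): Centre of the chamber's open mouth, at rim height (130 mm above the bench); moves with the carriage; x is the sliding direction.
- push_tab (a point): Point on the near face of the carriage's push tab, 2 mm below its top edge, mid-width. The tab is an upright dark steel plate between robot and chamber: 50 mm wide, 10 mm thick, top 112 mm above the bench, lying on the +x side of this point. x points along the slide towards home. 31 mm are free between tab and chamber.
- carriage (a joint): Carriage travel, m: 0 out (towards the robot), 0.090 fully home by the white docking block. Friction about 1.5 N. From 0.075 a spring ball detent resists with about 6 N more; it is passed at 0.084 and then snaps the carriage to the 0.090 stop and holds it; let go earlier, it slips back.
- mat: Flat square cork mat fixed to the bench, 180 x 180 mm, 4 mm thick: where the lid is laid. Origin: centre of its underside; its top is at 4 mm.
- cup1: Plain steel cup, largest of up to four (two to four present), round, open top, upright. Outer diameter 70 mm at the rim, 64 mm at the foot, 46 mm tall, wall 3 mm, floor 6 mm. Origin: underside centre; z up. A smaller cup fits into any larger one, stands on its floor and its rim is then 12 mm or more above the larger rim; hold it from outside by the top 10 mm. About 130 g.
- cup2: Plain steel cup, second largest of up to four (two to four present), round, open top, upright. Outer diameter 58 mm at the rim, 52 mm at the foot, 52 mm tall, wall 3 mm, floor 6 mm. Origin: underside centre; z up. A smaller cup fits into any larger one, stands on its floor and its rim is then 12 mm or more above the larger rim; hold it from outside by the top 10 mm. About 110 g.
- cup3: Plain steel cup, third largest of up to four (two to four present), round, open top, upright. Outer diameter 46 mm at the rim, 40 mm at the foot, 58 mm tall, wall 3 mm, floor 6 mm. Origin: underside centre; z up. A smaller cup fits into any larger one, stands on its floor and its rim is then 12 mm or more above the larger rim; hold it from outside by the top 10 mm. About 90 g.
- cup4: Plain steel cup, smallest of up to four (two to four present), round, open top, upright. Outer diameter 34 mm at the rim, 28 mm at the foot, 64 mm tall, wall 3 mm, floor 6 mm. Origin: underside centre; z up. A smaller cup fits into any larger one, stands on its floor and its rim is then 12 mm or more above the larger rim; hold it from outside by the top 10 mm. About 70 g.
- vial: Bystander: small glass vial with blue cap, 26 mm in diameter, 50 mm tall, standing among the cups. Origin: underside centre. Leave alone.
- jar: Bystander: white jar with red cap, 76 mm in diameter, 85 mm tall. Origin: underside centre. Leave alone.
- tube: Bystander: capped sample tube lying on the bench, 115 mm long, 29 mm thick at its cap. Origin: under its middle, at bench height. Leave alone.
Things that resemble listed ones, but are neither listed nor needed, are in the scene too. Leave any pink look-alike of the cup1 alone.

How it is judged (in metres and radians):
On the way, in this order (a step that is already met when the one before it is completed fails the run):
1. the lid lies flat on the cork mat, let go (horizontal distance between lid and mat below 0.09 m and height (world z) of lid below 0.012 m and angle between lid's own z axis and vertical below 0.1 rad and contact force between the fingers and lid below 0.1 N), for 0.2 s.
2. all cups stand upright in the chamber, nested in size order, let go (z of cup1 in the frame of chamber_floor between -0.004 and 0.004 m and horizontal distance between each of cup1, cup2, cup3, cup4 and chamber_floor below 0.055 m and angle between each of cup1, cup2, cup3, cup4's own z axis and vertical below 0.12 rad and horizontal distance between cup1 and cup2 below 0.02 m and horizontal distance between each of cup1, cup2 and cup3 below 0.02 m and horizontal distance between each of cup1, cup2, cup3 and cup4 below 0.02 m and z of cup2 in the frame of chamber_floor between -0.004 and 0.01 m and z of cup3 in the frame of chamber_floor between -0.004 and 0.016 m and z of cup4 in the frame of chamber_floor between -0.004 and 0.022 m and contact force between the fingers and cup1 below 0.1 N and contact force between the fingers and cup2 below 0.1 N and contact force between the fingers and cup3 below 0.1 N and contact force between the fingers and cup4 below 0.1 N), for 0.2 s.
3. the lid sits flat in the chamber's mouth over the nested cups, let go, the carriage not yet home (z of lid in the frame of chamber_rim below -0.004 m and horizontal distance between lid and chamber_rim below 0.01 m and angle between lid's own z axis and vertical below 0.05 rad and contact force between the fingers and lid below 0.1 N and z of cup1 in the frame of chamber_floor between -0.004 and 0.004 m and horizontal distance between each of cup1, cup2, cup3, cup4 and chamber_floor below 0.055 m and angle between each of cup1, cup2, cup3, cup4's own z axis and vertical below 0.12 rad and horizontal distance between cup1 and cup2 below 0.02 m and horizontal distance between each of cup1, cup2 and cup3 below 0.02 m and horizontal distance between each of cup1, cup2, cup3 and cup4 below 0.02 m and z of cup2 in the frame of chamber_floor between -0.004 and 0.01 m and z of cup3 in the frame of chamber_floor between -0.004 and 0.016 m and z of cup4 in the frame of chamber_floor between -0.004 and 0.022 m and value of joint carriage below 0.075 m), for 0.2 s.
4. the carriage has clicked home (value of joint carriage above 0.087 m), for 0.2 s.
At the end, for the whole second after the job is handed in: The carriage is home in its detent (travel over 87 mm), the lid sits flat in the chamber's mouth (within 10 mm of centre, plug at least 4 mm in), every cup present stands upright on the floor of the next larger one in the chamber (axes within 20 mm of one another), all released and at rest (all of step 2 and value of joint carriage above 0.087 m and z of lid in the frame of chamber_rim below -0.004 m and horizontal distance between lid and chamber_rim below 0.01 m and angle between lid's own z axis and vertical below 0.05 rad and contact force between the fingers and lid below 0.1 N and linear speed of lid below 0.02 m/s); the robot touches nothing.
It fails at once if a bystander is shifted by more than 4 cm (distance of any of vial, jar, tube from where it was at the start of the episode above 0.04 m).
It fails at once if the carriage is pushed home before the lid is back on (value of joint carriage above 0.08 m and not (horizontal distance between lid and chamber_rim below 0.03 m)).
Of cup1, cup2, cup3, cup4 only 2 to 4 are there at a start; the rules pass over those that are not, and their reading is None.
At some moment in a run one of lid, cup1, cup2 may be knocked a few centimetres aside while the robot is not near it.
It also fails if it takes over 210 s, if anything falls off the work surface, if the arm or the gripper's body presses on something with over 40 N, if the wrist force passes 120 N, or if a joint passes its speed limit or range.

ROBOT

A 6-joint arm with a two-finger parallel gripper is mounted at the origin on the work surface. World frame = base frame: x ahead of the robot, y to its left, z up, the work surface at z = 0. Lengths are in mm, angles in rad, forces in N, time in s.
With the tool pointing down it reaches from about 375 to 925 mm from the base axis. Payload 5.7 kg.
Tool frame: the origin (TCP) lies between the finger pads; the fingertips stand 11 mm ahead of it and the grasp point (between the pads) lies 8 mm behind it; z points along the fingers, y is the line along which they close (so a half turn about z gives the same grasp; the last joint's range is limited). The gripper opens to 88 mm and grips with 3 to 60 N. Pads are 20 mm wide; open, the fingers measure 115 mm over their backs; the gripper's body (75 mm by 178 mm) begins 61 mm behind the grasp point.
Start: joints at [1.185, 0.359, 1.51, -0, 1.272, -0.115], TCP at [160.495, 578.105, 233.623] pointing down, gripper open.
Joint ranges: [-2.97, 2.97], [-1.01, 2.36], [0.21, 2.38], [-0.96, 4.11], [0.2, 2.71], [-2.98, 2.98]. Speed limits (rad/s): [2.39, 2.39, 3.14, 3.14, 3.14, 3.14].

INTERFACE

Orientations are given as a unit quaternion [w, x, y, z].
In Python, from station import robot gives the robot as it stands. The module is installed in compiled form; this text tells all that it offers.
- The arm moves only by the tool jog_arm, never from a script. Its argument "increments" is a list of rows, each an object with "dp": the shift along the tool's x, y, z in mm, a list of three; "twist": the turn about the tool's z in degrees. A call has 1 to 20 rows; each row shifts and turns the commanded pose from where the row before left it, along the tool's axes as they then stand; what a row does not reach is not made up. A row lasts 1/12 s, in which the tool goes at most 41.7 mm and 7.16 degrees, less where a joint would pass 70% of its speed; a pose out of reach is approached as far as the arm can. A call with a gripper value outside its range is refused whole. "claw" is the finger opening in mm, from 0 to 87.8, set as the call begins (left out, the last holds). The fingers move at their own pace and stop on an object; "force" is the grip in N (left out, the last holds). Time passes only in rows, so rows that do not move let the fingers close. It gives the time, the measured TCP pose, the force, the opening and the grip force at its end, in the units of the state.
- robot.state(): the state, without advancing time (a new reading comes with each control period).
- robot.get_image(name): name is "scene" or "top" or "wrist"; returns a dict with "frame" (384x512x3 uint8, red, green, blue), "mtx" (3x3 intrinsics, pixels), "world_to_cam" (4x4, takes a point from world to camera coordinates); the wrist camera has in their place "T_tool_cam" (4x4, takes a point from camera to tool coordinates, whose origin is the TCP and whose axes are the flange's). Camera axes: x right, y up, looking along -z (the intrinsics and any distortion apply to the point x, -y, -z); pixel columns grow to the right and rows downward; lengths in mm; the calibration is good to about 2 mm. A picture is of the moment at which its call begins: read the wrist's pose just before it. There is no depth.
- robot.job_done(): hands the job in; it is judged then, once.
The state is a dict: "t": time; "joint_positions": joint angles; "joint_vel": joint speeds; "effort": joint torques, N m; "tool_pos": TCP position; "tool_rot": TCP orientation; "contact_force": force on the tool from outside, world axes, zero at the start; "ft_torque": the same for the moment, N m; "gripper_width": finger opening in mm; "grip_force": force on a finger pad.
Only numpy, scipy, OpenCV 4.12 (cv2) and the standard library are available. Lean on these libraries where they do the work, as an engineer would, in place of code of your own. Each camera call takes 0.05 s, during which the arm holds its last target. There are 200 camera calls.

## Working session

There is one attempt and no reset: what is moved stays moved. The work goes in short steps, Python scripts to look and compute and a tool call to move; the robot and the scene stay as the last step left them, time stands still between calls to the robot, and variables do not carry over. Pictures are saved under pics/ and viewed, at most 14 in all, crops included, and the job is handed in when it is done.

Besides the shell and the picture viewer there is one more tool, called after "Call:" as name([rows], argument=value, ...), one row to a line, values as JSON. jog_arm: Moves the arm, as the interface text tells. Its arguments: {"type":"object","properties":{"increments":{"type":"array","items":{"type":"object","properties":{"dp":{"type":"array","items":{"type":"number"}},"twist":{"type":"number"}}}},"claw":{"type":"number"},"force":{"type":"number"}},"required":["increments"]}

```bash
mkdir -p pics
cat > h.py <<'E'
from station import robot
import numpy as np, cv2
from scipy.spatial.transform import Rotation as R
def snap(n,fn):
    s=robot.state(); d=robot.get_image(n); cv2.imwrite('pics/'+fn,cv2.cvtColor(d['frame'],cv2.COLOR_RGB2BGR))
    M=d.get('world_to_cam')
    if M is None:
        T=np.eye(4);q=s['tool_rot'];T[:3,:3]=R.from_quat([q[1],q[2],q[3],q[0]]).as_matrix();T[:3,3]=s['tool_pos']
        M=np.linalg.inv(T@np.array(d['T_tool_cam']))
    np.savez('pics/'+fn[:-4]+'.npz',M=M,K=d['mtx'],**{k:v for k,v in d.items() if k not in('frame','mtx','world_to_cam')})
    return d
def load(fn):
    z=np.load('pics/'+fn[:-4]+'.npz');return z['M'],z['K']
def back(fn,uv,z):
    M,K=load(fn);out=[]
    for u,v in np.atleast_2d(uv):
        x=np.linalg.solve(K,[u,v,1.]);d=M[:3,:3].T@np.array([x[0],-x[1],-x[2]]);c=-M[:3,:3].T@M[:3,3]
        out.append(c+d*(z-c[2])/d[2])
    return np.round(np.array(out),1)
def proj(fn,P):
    M,K=load(fn);P=np.atleast_2d(P);c=P@M[:3,:3].T+M[:3,3];p=(c*[1,-1,-1])@K.T;return p[:,:2]/p[:,2:]
E
python3 - <<'E'
from h import *
for n in('scene','top'):
    d=snap(n,n+'1.png');print([k for k in d],d['mtx'],d.get('world_to_cam'))
    im=cv2.imread(f'pics/{n}1.png');cv2.imwrite(f'pics/{n}1b.png',cv2.resize(im,(800,600),interpolation=cv2.INTER_CUBIC))
print(robot.state())
E
```

```text
['frame', 'mtx', 'world_to_cam'] [[352.60471378   0.         251.59255113]
 [  0.         352.60471378 188.37088037]
 [  0.           0.           1.        ]] [[-8.79468401e-01  4.75680013e-01  1.62436583e-02  4.49495071e+02]
 [-2.57321745e-01 -5.03909826e-01  8.24536480e-01  6.53807312e+01]
 [ 4.00400863e-01  7.20973934e-01  5.65575580e-01 -1.18816059e+03]
 [ 0.00000000e+00  0.00000000e+00  0.00000000e+00  1.00000000e+00]]
['frame', 'mtx', 'world_to_cam'] [[420.84180863   0.         264.91983655]
 [  0.         420.84180863 194.68805206]
 [  0.           0.           1.        ]] [[-9.46972868e-03 -9.99531621e-01 -2.91009178e-02  4.10878537e+01]
 [ 9.83644735e-01 -1.45461839e-02  1.79531178e-01 -5.13607617e+02]
 [-1.79870396e-01 -2.69248531e-02  9.83321765e-01 -1.15893941e+03]
 [ 0.00000000e+00  0.00000000e+00  0.00000000e+00  1.00000000e+00]]
{'t': 0.1, 'joint_positions': array([ 1.18489615e+00,  3.59453747e-01,  1.51131326e+00,  5.53848758e-06,
        1.27250785e+00, -1.15064467e-01]), 'joint_vel': array([ 9.98778306e-05, -1.33645313e-03, -1.56949463e-03,  1.30478426e-03,
        1.14475091e-03,  1.40511266e-03]), 'effort': array([ 2.97840043e-04, -5.16358280e+01, -2.71409458e+01,  6.76401844e-02,
        2.76338041e-02, -1.44011591e-05]), 'tool_pos': array([160.27821352, 577.56961127, 232.88544008]), 'tool_rot': array([-2.11048862e-04,  1.35005113e-01,  9.90844545e-01, -8.14198417e-04]), 'contact_force': array([ 0.46381171, -0.10956332,  0.21774915]), 'ft_torque': array([-0.02653349, -0.00725779,  0.00797112]), 'grip_force': 0.0, 'gripper_width': 87.69949652479104}
```

View pics/top1b.png

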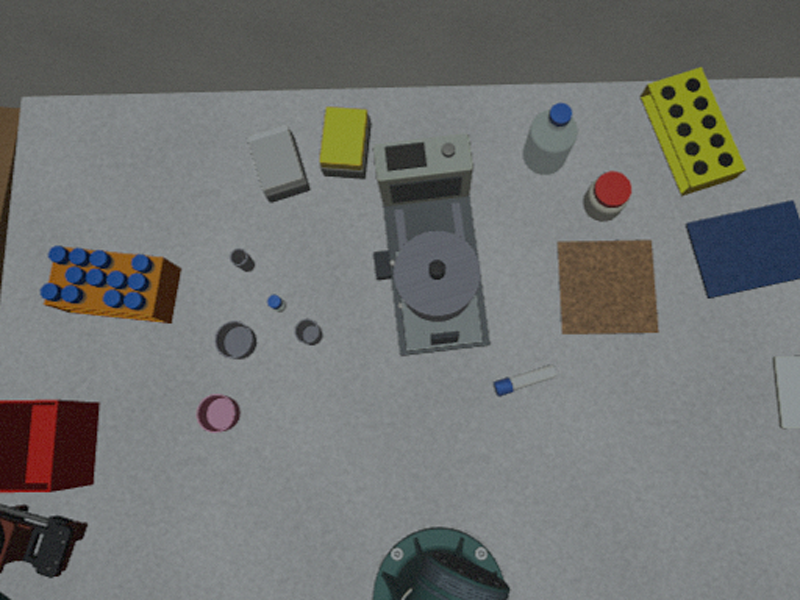

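View pics/scene1b.png

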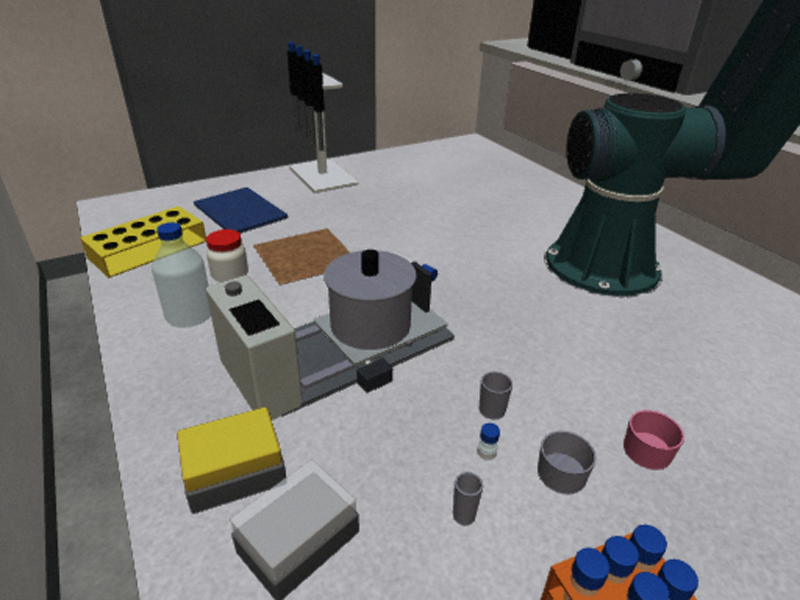

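The top picture shows the lid knob at (437,268), the push tab at (444,338), the mat at (607,286), the jar at (612,190) and the tube at (525,380). Cup candidates are grey large (236,340), grey medium (308,332), grey small (242,259) and pink (218,413). The three grey ones are the steel cups and the pink one is the look-alike. The vial is at (275,302). I'll confirm this in a crop.

Run:
```python
from h import *
s=512/800
f='top1.png'
im=cv2.imread('pics/top1.png')
c=cv2.resize(im[150:285,120:220],(592,800)[::1],interpolation=cv2.INTER_CUBIC)
a=cv2.resize(im[150:240,120:220],None,fx=6,fy=6,interpolation=cv2.INTER_CUBIC)
cv2.imwrite('pics/cropA.png',a)
for n,uv,z in [('knob',(437,268),173-0),('tab',(444,334),112),('mat',(607,286),4),('cup big',(236,340),46),('cup med',(308,332),55),('cup small',(242,259),64),('vial',(275,302),50),('pink',(218,413),46),('jar',(612,190),85)]:
    print(n,back(f,np.array(uv)*s,z))
print(back(f,np.array([[558,241],[652,240],[657,333],[563,334]])*s,4))
```

```text
knob [[551.3  -7.3 173. ]]
tab [[449.4 -18.1 112. ]]
mat [[ 551.6 -330.     4. ]]
cup big [[452.4 361.7  46. ]]
cup med [[464.1 227.6  55. ]]
cup small [[600.5 351.   64. ]]
vial [[521.4 290.8  50. ]]
pink [[320.7 389.1  46. ]]
jar [[ 712.7 -328.1   85. ]]
[[ 641.3 -242.1    4. ]
 [ 640.1 -421.     4. ]
 [ 460.6 -417.     4. ]
 [ 461.1 -242.7    4. ]]
```

View pics/cropA.png

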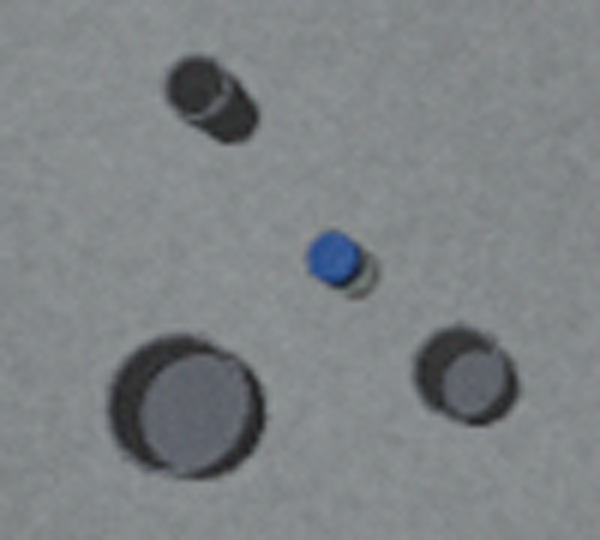

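Three steel cups are present: cup1 (crop (188,407), rim ≈155 px), cup3 (466,375, ≈100 px) and cup4 (197,88, ≈75 px). The vial is at (335,258) in the crop. The pink one lies outside this crop and is left alone. I'll move above the lid.

Call:
jog_arm([
  {"dp": [0, 0, 0], "twist": -5.2},
  {"dp": [0, 0, 0], "twist": -5.2},
  {"dp": [0, 0, -10], "twist": -5.1},
  {"dp": [-23, -34.4, -3]},
  {"dp": [-23, -34.4, -3]},
  {"dp": [-23, -34.4, -3]},
  {"dp": [-23, -34.4, -3]},
  {"dp": [-23, -34.4, -3]},
  {"dp": [-23, -34.4, -3]},
  {"dp": [-23, -34.4, -3]},
  {"dp": [-23, -34.4, -3]},
  {"dp": [-23, -34.4, -3]},
  {"dp": [-23, -34.4, -3]},
  {"dp": [-23, -34.4, -3]},
  {"dp": [-23, -34.4, -3]},
  {"dp": [-23, -34.4, -3]},
  {"dp": [-23, -34.4, -3]},
  {"dp": [-23, -34.4, -3]},
  {"dp": [-23, -34.4, -3]},
  {"dp": [-23, -34.4, -3]},
], claw=70, force=20)

```text
validation failed for argument at $.in...
```

Call:
jog_arm([
  {"dp": [0, 0, -10]},
  {"dp": [0, 0, 0]},
])

```text
validation failed for argument at $.in...
```

Run:
```python
from h import *
d=snap('wrist','w1.png');print(d['T_tool_cam'],d['mtx'],robot.state()['tool_pos'],robot.state()['tool_rot'])
print(proj('w1.png',[[551.3,-7.3,173],[551,-7,130],[449,-18,112]]))
```

```text
[[-5.27610612e-04  9.57265669e-01  2.89209543e-01  8.00673024e+01]
 [ 9.99999848e-01  4.59344610e-04  3.03917032e-04  2.68625944e-01]
 [ 1.58082496e-04  2.89209660e-01 -9.57265767e-01 -1.51629212e+02]
 [ 0.00000000e+00  0.00000000e+00  0.00000000e+00  1.00000000e+00]] [[329.86432301   0.         255.72114909]
 [  0.         329.86432301 192.73437394]
 [  0.           0.           1.        ]] [160.33221595 577.66706181 233.01750306] [-1.61858343e-04  1.35028847e-01  9.90841427e-01 -6.71147392e-04]
[[-141.84520353  648.54993077]
 [-102.9110825   594.1706884 ]
 [-142.23677496  526.82553635]]
```

View pics/w1.png

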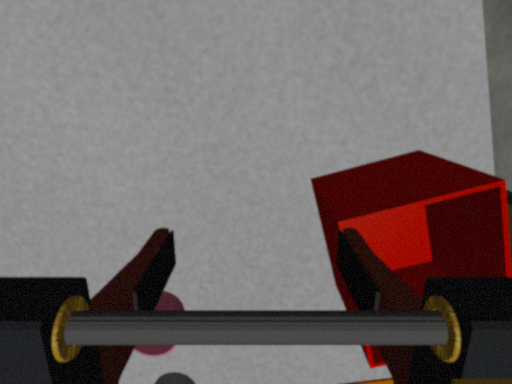

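The wrist picture was taken before any move: it shows only the bench, the red bin and the fingers. The move was refused, so I'll give every row both fields.

Call:
jog_arm([
  {"dp": [0, 0, 0], "twist": -5.2},
  {"dp": [0, 0, 0], "twist": -5.2},
  {"dp": [0, 0, -10], "twist": -5.1},
  {"dp": [-23, -34.4, -3], "twist": 0},
  {"dp": [-23, -34.4, -3], "twist": 0},
  {"dp": [-23, -34.4, -3], "twist": 0},
  {"dp": [-23, -34.4, -3], "twist": 0},
  {"dp": [-23, -34.4, -3], "twist": 0},
  {"dp": [-23, -34.4, -3], "twist": 0},
  {"dp": [-23, -34.4, -3], "twist": 0},
  {"dp": [-23, -34.4, -3], "twist": 0},
  {"dp": [-23, -34.4, -3], "twist": 0},
  {"dp": [-23, -34.4, -3], "twist": 0},
  {"dp": [-23, -34.4, -3], "twist": 0},
  {"dp": [-23, -34.4, -3], "twist": 0},
  {"dp": [-23, -34.4, -3], "twist": 0},
  {"dp": [-23, -34.4, -3], "twist": 0},
  {"dp": [-23, -34.4, -3], "twist": 0},
  {"dp": [-23, -34.4, -3], "twist": 0},
  {"dp": [-23, -34.4, -3], "twist": 0},
], claw=70, force=20)

```text
t: 1.82
tool_pos: [551.9, -8.8, 294.7]
tool_rot: [-0.0, 0.0, 1.0, 0.0]
contact_force: [0.5, -0.4, -0.6]
gripper_width: 70.1
grip_force: 0.0
```

Run:
```python
from h import *
d=snap('wrist','w2.png')
print(robot.state()['tool_pos'],proj('w2.png',[[551.3,-7.3,173],[551,-7,130],[449,-18,112]]))
```

```text
[557.13547839 -15.17281502 295.24596024] [[257.11439857 189.26784562]
 [257.24784075 176.83225608]
 [245.60260881  67.98399419]]
```

View pics/w2.png

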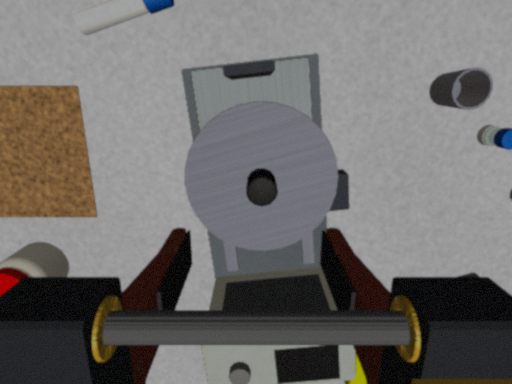

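The wrist picture shows the lid with its knob top at about (262,190), the plate spanning columns 185–338, and the tab slot at (249,69). The arm was still settling, so I'll remeasure at rest.

Run:
```python
from h import *
d=snap('wrist','w3.png')
print(robot.state()['tool_pos'],robot.state()['tool_rot'])
im=cv2.imread('pics/w3.png');g=cv2.cvtColor(im,cv2.COLOR_BGR2GRAY)
m=(g<60).astype(np.uint8);n,l,st,c=cv2.connectedComponentsWithStats(m)
for i in range(1,n):
    if st[i,4]>80 and st[i,1]<240: print(st[i],c[i])
# lid outline: hough
print(cv2.HoughCircles(cv2.medianBlur(g,5),cv2.HOUGH_GRADIENT,1,100,param1=80,param2=20,minRadius=65,maxRadius=90))
print(back('w3.png',[[261,191],[250,69],[262,175]],173),back('w3.png',[250,69],112))
print('deck dir',back('w3.png',[[183,72],[213,276],[318,55],[326,262]],10))
M,K=load('w3.png');print(proj('w3.png',[[551.3,-7.3,173],[551,-7,136]]))
```

```text
[554.91183794 -11.88784912 294.78268134] [ 0.00139031  0.00254986  0.99999499 -0.00125656]
[154   0  22   7  89] [161.94382022   2.        ]
[231  54  50  19 664] [256.12650602  63.28012048]
[438  65  32  36 650] [451.47538462  83.04307692]
[466  65  33  35 841] [482.02853746  81.26991677]
[502 123  10  19 131] [507.19083969 132.29770992]
[255 162  30  37 901] [269.12208657 180.38401776]
[339 165  15  39 356] [348.14606742 187.51966292]
[    0   228   512   156 40240] [256.13429423 317.56970676]
[[[268.5 170.5  77. ]]]
[[558.9 -11.  173. ]
 [459.8 -19.6 173. ]
 [544.7 -10.1 173. ]] [[456.1 -20.9 112. ]]
deck dir [[ 453.1 -106.6   10. ]
 [ 741.3  -81.3   10. ]
 [ 434.2   60.4   10. ]
 [ 717.9   86.8   10. ]]
[[265.26111944 182.47532612]
 [264.72737507 172.0557241 ]]
```

Call:
jog_arm([
  {"dp": [0, 0, 0], "twist": 0},
  {"dp": [0, 0, 0], "twist": 0},
  {"dp": [0, 0, 0], "twist": 0},
  {"dp": [0, 0, 0], "twist": 0},
  {"dp": [0, 0, 0], "twist": 0},
])

```text
t: 2.33
tool_pos: [550.7, -5.6, 294.7]
tool_rot: [-0.0, -0.001, 1.0, 0.0]
contact_force: [-0.2, -0.1, -0.1]
gripper_width: 70.0
grip_force: 0.0
```

Run:
```python
from h import *
d=snap('wrist','w3.png')
print(robot.state()['tool_pos'],robot.state()['tool_rot'])
im=cv2.imread('pics/w3.png');g=cv2.cvtColor(im,cv2.COLOR_BGR2GRAY)
m=(g<60).astype(np.uint8);n,l,st,c=cv2.connectedComponentsWithStats(m)
for i in range(1,n):
    if st[i,4]>80 and st[i,1]<240: print(st[i],c[i])
h=cv2.HoughCircles(cv2.medianBlur(g,5),cv2.HOUGH_GRADIENT,1,100,param1=80,param2=20,minRadius=65,maxRadius=90);print(h)
print(back('w3.png',h[0,0,:2],136))
# knob silhouette centroid -> mid-height of knob
for i in range(1,n):
    if 600<st[i,4]<1200 and 150<st[i,1]<200 and 200<c[i][0]<300: print('knob',back('w3.png',c[i],155))
```

```text
[550.83592322  -5.74566602 294.80220498] [-6.76436668e-06 -6.55333575e-04  9.99999785e-01 -2.47981902e-05]
[144   0  27  14 231] [157.16450216   5.66233766]
[221  62  50  18 639] [245.93740219  70.78403756]
[455  73  32  35 797] [470.63111669  89.46173149]
[428  74  30  34 597] [440.64991625  90.61809045]
[491 130  17  19 151] [497.15231788 138.2781457 ]
[243 170  31  37 904] [257.60287611 188.13053097]
[328 171  17  40 430] [338.18837209 192.87906977]
[    0   229   512   155 39459] [254.93968423 318.77999949]
[[[256.5 176.5  74.9]]]
[[548.   -4.5 136. ]]
knob [[554.3  -3.6 155. ]]
```

Call:
jog_arm([
  {"dp": [0, 1.3, 35], "twist": 0},
  {"dp": [0, 0, 35], "twist": 0},
  {"dp": [0, 0, 35], "twist": 0},
  {"dp": [0, 0, 20], "twist": 0},
  {"dp": [0, 0, 16], "twist": 0},
  {"dp": [0, 0, 0], "twist": 0},
  {"dp": [0, 0, 0], "twist": 0},
  {"dp": [0, 0, 0], "twist": 0},
  {"dp": [0, 0, 0], "twist": 0},
])

```text
t: 3.13
tool_pos: [552.5, -5.5, 155.3]
tool_rot: [0.001, -0.0, 1.0, -0.0]
contact_force: [0.6, -0.0, -0.1]
gripper_width: 70.0
grip_force: 0.0
```

Call:
jog_arm([
  {"dp": [0, 0, 0], "twist": 0},
  {"dp": [0, 0, 0], "twist": 0},
  {"dp": [0, 0, 0], "twist": 0},
  {"dp": [0, 0, 0], "twist": 0},
  {"dp": [0, 0, 0], "twist": 0},
  {"dp": [0, 0, 0], "twist": 0},
  {"dp": [0, 0, 0], "twist": 0},
], claw=15, force=25)

```text
t: 3.72
tool_pos: [551.3, -5.3, 153.7]
tool_rot: [-0.0, 0.0, 1.0, 0.0]
contact_force: [0.3, 0.4, 0.8]
gripper_width: 27.7
grip_force: 25.0
```

Call:
jog_arm([
  {"dp": [0, 0, -15], "twist": 0},
  {"dp": [0, 0, -25], "twist": 0},
  {"dp": [0, 0, -20], "twist": 0},
  {"dp": [0, -20, 0], "twist": 0},
  {"dp": [0, -36, 0], "twist": 0},
  {"dp": [0, -36, 0], "twist": 0},
  {"dp": [0, -36, 0], "twist": 0},
  {"dp": [0, -36, 0], "twist": 0},
  {"dp": [0, -36, 0], "twist": 0},
  {"dp": [0, -36, 0], "twist": 0},
  {"dp": [0, -36, 0], "twist": 0},
  {"dp": [0, -36, 0], "twist": 0},
  {"dp": [0, -16, 0], "twist": 0},
  {"dp": [0, 0, 25], "twist": 0},
  {"dp": [0, 0, 30], "twist": 0},
  {"dp": [0, 0, 30], "twist": 0},
  {"dp": [0, 0, 30], "twist": 0},
  {"dp": [0, 0, 30], "twist": 0},
  {"dp": [0, 0, 20], "twist": 0},
])

```text
t: 5.3
tool_pos: [549.4, -327.8, 45.2]
tool_rot: [-0.002, 0.0, 1.0, 0.001]
contact_force: [-0.2, 0.3, -4.0]
gripper_width: 27.5
grip_force: 25.0
```

Call:
jog_arm([
  {"dp": [0, 0, 0], "twist": 0},
  {"dp": [0, 0, 0], "twist": 0},
  {"dp": [0, 0, 0], "twist": 0},
  {"dp": [0, 0, 0], "twist": 0},
  {"dp": [0, 0, 0], "twist": 0},
  {"dp": [0, 0, 0], "twist": 0},
])

```text
t: 5.8
tool_pos: [552.1, -330.1, 50.2]
tool_rot: [0.001, 0.0, 1.0, -0.001]
contact_force: [-0.6, 0.2, -3.2]
gripper_width: 27.6
grip_force: 25.0
```

Call:
jog_arm([
  {"dp": [0, 0, 5], "twist": 0},
  {"dp": [0, 0, 4], "twist": 0},
  {"dp": [0, 0, 3], "twist": 0},
  {"dp": [0, 0, 1], "twist": 0},
  {"dp": [0, 0, 0], "twist": 0},
  {"dp": [0, 0, 0], "twist": 0},
  {"dp": [0, 0, 0], "twist": 0},
  {"dp": [0, 0, 0], "twist": 0},
])

```text
t: 6.47
tool_pos: [551.1, -329.4, 35.6]
tool_rot: [-0.0, 0.0, 1.0, 0.0]
contact_force: [-0.0, 0.1, -1.5]
gripper_width: 27.5
grip_force: 25.0
```

Call:
jog_arm([
  {"dp": [0, 0, 0.7], "twist": 0},
  {"dp": [0, 0, 0], "twist": 0},
  {"dp": [0, 0, 0], "twist": 0},
])

```text
t: 6.72
tool_pos: [551.2, -329.5, 35.6]
tool_rot: [-0.0, 0.0, 1.0, -0.0]
contact_force: [-3.1, 1.5, 5.9]
gripper_width: 27.5
grip_force: 25.0
```

Call:
jog_arm([
  {"dp": [0, 0, 0], "twist": 0},
  {"dp": [0, 0, 0], "twist": 0},
  {"dp": [0, 0, 0], "twist": 0},
  {"dp": [0, 0, 0], "twist": 0},
  {"dp": [0, 0, -15], "twist": 0},
  {"dp": [0, 0, -40], "twist": 0},
  {"dp": [0, 0, -40], "twist": 0},
  {"dp": [0, 0, -40], "twist": 0},
  {"dp": [0, 0, -40], "twist": 0},
  {"dp": [0, 0, -40], "twist": 0},
  {"dp": [0, 0, -35], "twist": 0},
  {"dp": [0, 0, 0], "twist": 0},
  {"dp": [0, 0, 0], "twist": 0},
  {"dp": [0, 0, 0], "twist": 0},
  {"dp": [0, 0, 0], "twist": 0},
], claw=80)

```text
t: 7.97
tool_pos: [550.3, -328.8, 282.8]
tool_rot: [-0.001, 0.0, 1.0, 0.001]
contact_force: [-1.0, 0.3, 0.2]
gripper_width: 80.3
grip_force: 0.0
```

Run:
```python
from h import *
d=snap('top','top2.png');print(robot.state()['tool_pos'])
im=cv2.imread('pics/top2.png');
cv2.imwrite('pics/top2b.png',cv2.resize(im[130:260,120:440],(800,325),interpolation=cv2.INTER_CUBIC))
```

```text
[ 550.2469275  -328.74622496  282.62268628]
```

View pics/top2b.png

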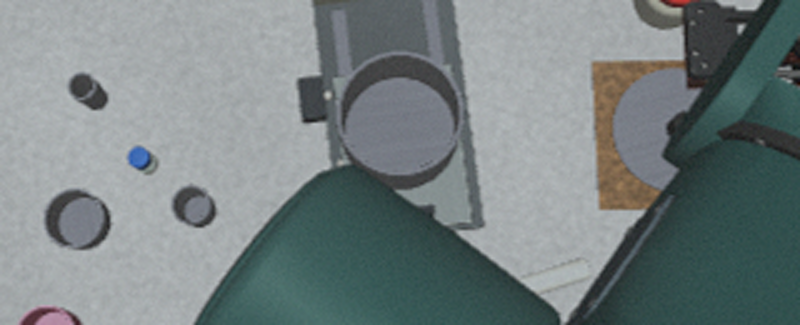

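The crop shows the lid flat on the mat, the chamber open with its rim centre near (401,118), and the cups undisturbed. I'll go to the cups.

Call:
jog_arm([
  {"dp": [2.5, 20, 0], "twist": 0},
  {"dp": [2.5, 36, 2.5], "twist": 0},
  {"dp": [2.5, 36, 2.5], "twist": 0},
  {"dp": [2.5, 36, 2.5], "twist": 0},
  {"dp": [2.5, 36, 2.5], "twist": 0},
  {"dp": [2.5, 36, 2.5], "twist": 0},
  {"dp": [2.5, 36, 2.5], "twist": 0},
  {"dp": [2.5, 36, 2.5], "twist": 0},
  {"dp": [2.5, 36, 2.5], "twist": 0},
  {"dp": [2.5, 36, 2.5], "twist": 0},
  {"dp": [2.5, 36, 2.5], "twist": 0},
  {"dp": [2.5, 36, 2.5], "twist": 0},
  {"dp": [2.5, 36, 2.5], "twist": 0},
  {"dp": [2.5, 36, 2.5], "twist": 0},
  {"dp": [2.5, 36, 2.5], "twist": 0},
  {"dp": [2.5, 36, 2.5], "twist": 0},
  {"dp": [2.5, 36, 2.5], "twist": 0},
  {"dp": [2.5, 36, 2.5], "twist": 0},
  {"dp": [2.5, 16, 2.5], "twist": 0},
], claw=87)

```text
t: 9.6
tool_pos: [502.7, 322.2, 238.0]
tool_rot: [-0.001, -0.001, 1.0, 0.0]
contact_force: [-0.4, -0.1, 0.4]
gripper_width: 86.8
grip_force: 0.0
```

Call:
jog_arm([
  {"dp": [0, 0, 0], "twist": 0},
  {"dp": [0, 0, 0], "twist": 0},
  {"dp": [0, 0, 0], "twist": 0},
  {"dp": [0, 0, 0], "twist": 0},
  {"dp": [0, 0, 0], "twist": 0},
  {"dp": [0, 0, 0], "twist": 0},
  {"dp": [0, 0, 0], "twist": 0},
])

```text
t: 10.18
tool_pos: [504.2, 317.7, 240.1]
tool_rot: [0.0, 0.001, 1.0, -0.0]
contact_force: [-0.5, 0.1, 0.3]
gripper_width: 87.2
grip_force: 0.0
```

Run:
```python
from h import *
d=snap('wrist','w4.png');d=snap('top','top3.png');s=robot.state();print(s['tool_pos'],s['tool_rot'])
a=cv2.imread('pics/w4.png');b=cv2.resize(cv2.imread('pics/top3.png')[130:210,235:330],(475,400),interpolation=cv2.INTER_CUBIC)
b=cv2.copyMakeBorder(b,0,0,0,0,0)
t=np.linspace(0,2*np.pi,120)
for z,r,col in((130,69,(0,255,0)),(130,64,(0,0,255)),(35,64,(255,0,0))):
    p=proj('top3.png',np.c_[551+r*np.cos(t),-5+r*np.sin(t),0*t+z]); p=(p-[235,130])*5
    cv2.polylines(b,[p.astype(int)],True,col,1)
cv2.imwrite('pics/c3.png',b)
```

```text
[504.12535629 318.05149281 240.13289584] [1.16991110e-04 5.04994685e-04 9.99999866e-01 8.86827863e-06]
```

View pics/w4.png

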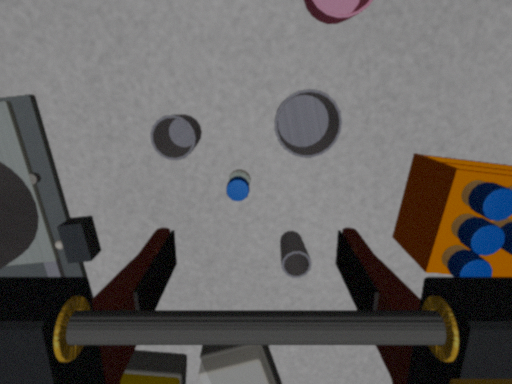

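View pics/c3.png

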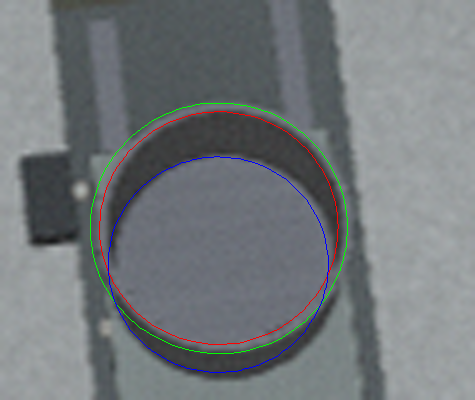

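The wrist picture shows the cup1 rim at (308,123), the cup3 rim at about (175,137), the cup4 rim at (296,263) and the vial cap at (237,189). The overlay puts the chamber rim within about 2–3 mm of (549,-6).

Run:
```python
from h import *
f='w4.png'
for n,uv,z in(('c1',[[308,123],[275,123],[341,123],[308,90],[308,157]],46),('c3',[[175,137],[151,137],[198,137],[175,115],[175,160]],58),('c4',[[296,263],[281,263],[311,263],[296,250],[296,277]],64),('vial',[237,189],50)): print(n,back(f,uv,z).tolist())
```

```text
c1 [[453.9, 371.9, 46.0], [453.8, 338.0, 46.0], [454.0, 405.9, 46.0], [421.5, 370.5, 46.0], [489.3, 373.5, 46.0]]
c3 [[466.4, 236.9, 58.0], [466.4, 212.8, 58.0], [466.5, 260.0, 58.0], [444.9, 238.5, 58.0], [489.9, 235.2, 58.0]]
c4 [[604.9, 362.5, 64.0], [604.8, 345.9, 64.0], [604.9, 379.1, 64.0], [589.0, 362.0, 64.0], [622.4, 363.1, 64.0]]
vial [[523.3, 297.8, 50.0]]
```

Run:
```python
from h import *
f='scene1.png'
for n,uv,z in(('c1',(567,449),46),('c3',(496,382),58),('c4',(468,482),64),('vial',(490,431),50),('knobtop',(371,254),173)): print(n,back(f,np.array(uv)*.64,z).tolist())
d=snap('wrist','w5.png');snap('scene','s5.png');s=robot.state();print(s['tool_pos'],s['joint_vel'],s['joint_positions'])
a=cv2.imread('pics/w4.png').astype(int);b=cv2.imread('pics/w5.png').astype(int);print(abs(a-b).mean(), cv2.phaseCorrelate(a[:230,:,1].astype(np.float32),b[:230,:,1].astype(np.float32)))
a=cv2.imread('pics/top1.png').astype(int);b=cv2.imread('pics/top3.png').astype(int);
sl=np.s_[160:240,125:165,1];print(cv2.phaseCorrelate(a[sl].astype(np.float32),b[sl].astype(np.float32)))
z=np.load('pics/w5.npz');print(z['T_tool_cam'])
t=np.load('pics/top1.npz')['M'];t3=np.load('pics/top3.npz')['M'];print(abs(t-t3).max())
```

```text
c1 [[455.9, 369.5, 46.0]]
c3 [[470.6, 236.0, 58.0]]
c4 [[607.9, 361.9, 64.0]]
vial [[528.8, 301.3, 50.0]]
knobtop [[555.6, 3.4, 173.0]]
[504.04225521 318.28263885 240.06188371] [3.31843606e-03 1.75628221e-03 1.49998168e-06 1.51751798e-03
 8.89412736e-04 2.27159422e-04] [ 4.47440272e-01  3.47593566e-01  1.51097044e+00 -8.00069693e-05
  1.28291619e+00 -1.12267242e+00]
2.6395161946614585 ((-0.3497256817746006, 0.07163779278118909), 1.0697338001802563)
((-0.1323264356101248, 0.3868548752257013), 0.26306021988391876)
[[-5.27047844e-04  9.57280682e-01  2.89159850e-01  7.99738846e+01]
 [ 9.99999835e-01  4.37854039e-04  3.73144974e-04  4.16931567e-01]
 [ 2.30594667e-04  2.89159999e-01 -9.57280754e-01 -1.51628995e+02]
 [ 0.00000000e+00  0.00000000e+00  0.00000000e+00  1.00000000e+00]]
0.0
```

Wrist and scene views agree and the top view is about 9 mm off at its edge, so I'll go above cup1 and centre with the wrist camera.

Call:
jog_arm([
  {"dp": [25, 26, 20], "twist": 0},
  {"dp": [25, 26, 30], "twist": 0},
  {"dp": [0, 0, 30], "twist": 0},
  {"dp": [0, 0, 0], "twist": 0},
  {"dp": [0, 0, 0], "twist": 0},
  {"dp": [0, 0, 0], "twist": 0},
  {"dp": [0, 0, 0], "twist": 0},
  {"dp": [0, 0, 0], "twist": 0},
  {"dp": [0, 0, 0], "twist": 0},
])

```text
t: 11.13
tool_pos: [458.0, 367.7, 164.7]
tool_rot: [0.001, 0.001, 1.0, 0.001]
contact_force: [-0.2, -0.4, -0.6]
gripper_width: 86.6
grip_force: 0.0
```

Run:
```python
from h import *
d=snap('wrist','w6.png');s=robot.state();print(s['tool_pos'])
print(proj('w6.png',[[454,371,46],[604.9,362.5,64]]))
```

```text
[457.72006561 367.63108791 164.44109738]
[[259.07082011 186.03445136]
 [249.94664202 347.15534333]]
```

View pics/w6.png

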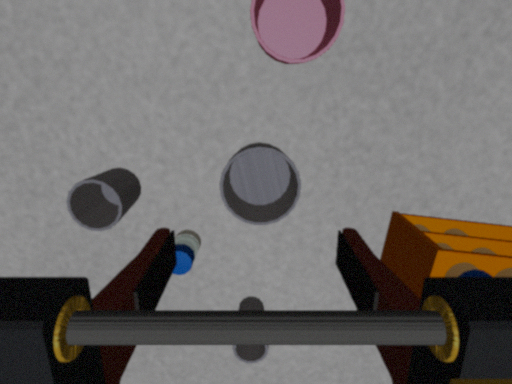

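Cup1's rim is centred at (260,183), matching the prediction, and pink is far off at (298,20). I'll grasp cup1.

Call:
jog_arm([
  {"dp": [1.5, 1.5, 30], "twist": 0},
  {"dp": [0, 0, 30], "twist": 0},
  {"dp": [0, 0, 25], "twist": 0},
  {"dp": [0, 0, 20], "twist": 0},
  {"dp": [0, 0, 12], "twist": 0},
  {"dp": [0, 0, 7], "twist": 0},
  {"dp": [0, 0, 0], "twist": 0},
  {"dp": [0, 0, 0], "twist": 0},
  {"dp": [0, 0, 0], "twist": 0},
  {"dp": [0, 0, 0], "twist": 0},
  {"dp": [0, 0, 0], "twist": 0},
])

```text
t: 12.1
tool_pos: [455.9, 369.6, 40.4]
tool_rot: [0.001, 0.0, 1.0, 0.0]
contact_force: [0.1, 0.3, 0.4]
gripper_width: 87.0
grip_force: 0.0
```

Call:
jog_arm([
  {"dp": [0, 0, 0], "twist": 0},
  {"dp": [0, 0, 0], "twist": 0},
  {"dp": [0, 0, 0], "twist": 0},
  {"dp": [0, 0, 0], "twist": 0},
  {"dp": [0, 0, 0], "twist": 0},
], claw=58, force=20)

```text
t: 12.52
tool_pos: [455.4, 369.4, 39.6]
tool_rot: [0.0, 0.0, 1.0, 0.0]
contact_force: [-0.1, 0.6, 4.0]
gripper_width: 69.5
grip_force: 20.0
```

Call:
jog_arm([
  {"dp": [0, 0, -20], "twist": 0},
  {"dp": [0, 0, -40], "twist": 0},
  {"dp": [0, 0, -40], "twist": 0},
  {"dp": [0, 0, -40], "twist": 0},
  {"dp": [0, 0, -25], "twist": 0},
  {"dp": [-4.5, -20, 0], "twist": 0},
  {"dp": [-9, -34, 0], "twist": 0},
  {"dp": [-9, -34, 0], "twist": 0},
  {"dp": [-9, -34, 0], "twist": 0},
  {"dp": [-9, -34, 0], "twist": 0},
  {"dp": [-9, -34, 0], "twist": 0},
  {"dp": [-9, -34, 0], "twist": 0},
  {"dp": [-9, -34, 0], "twist": 0},
  {"dp": [-9, -34, 0], "twist": 0},
  {"dp": [-9, -34, 0], "twist": 0},
  {"dp": [-9, -34, 0], "twist": 0},
  {"dp": [0, -15, 0], "twist": 0},
  {"dp": [0, 0, 0], "twist": 0},
  {"dp": [0, 0, 0], "twist": 0},
  {"dp": [0, 0, 0], "twist": 0},
])

```text
t: 14.18
tool_pos: [548.9, -5.1, 203.9]
tool_rot: [-0.001, 0.0, 1.0, 0.0]
contact_force: [0.1, 0.5, -2.1]
gripper_width: 69.5
grip_force: 20.0
```

Call:
jog_arm([
  {"dp": [0, 0, 0], "twist": 0},
  {"dp": [0, 0, 0], "twist": 0},
  {"dp": [0, 0, 0], "twist": 0},
  {"dp": [0, 0, 0], "twist": 0},
  {"dp": [0, 0, 0], "twist": 0},
])

```text
t: 14.6
tool_pos: [549.6, -5.4, 204.4]
tool_rot: [-0.0, -0.0, 1.0, -0.0]
contact_force: [0.9, 0.1, -1.4]
gripper_width: 69.4
grip_force: 20.0
```

Run:
```python
from h import *
d=snap('wrist','w7.png');s=robot.state();print(s['tool_pos'],s['gripper_width'])
a=cv2.imread('pics/w7.png')
t=np.linspace(0,2*np.pi,120)
x,y,_=s['tool_pos']
for z,r,col,c in((130,69,(0,255,0),(549.5,-5.5)),(130,64,(0,0,255),(549.5,-5.5)),(s['tool_pos'][2]+6,35,(255,255,0),(x,y))):
    p=proj('w7.png',np.c_[c[0]+r*np.cos(t),c[1]+r*np.sin(t),0*t+z])
    cv2.polylines(a,[(p*16).astype(int)],True,col,1,cv2.LINE_AA,4)
cv2.imwrite('pics/w7b.png',a)
```

```text
[549.61750536  -5.52577637 204.36301206] 69.11766489402166
```

View pics/w7b.png

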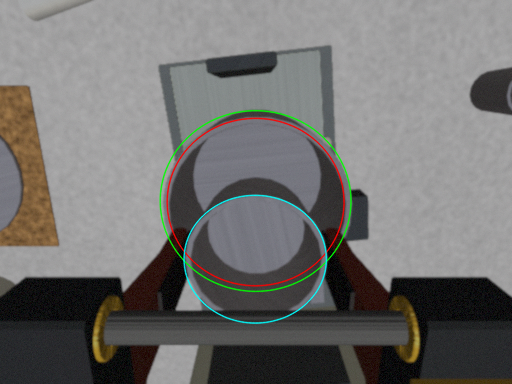

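The overlay fits: the chamber mouth sits at about (256,200) and cup1 is held at (256,258). I'll lower it in.

Call:
jog_arm([
  {"dp": [0, 0, 25], "twist": 0},
  {"dp": [0, 0, 25], "twist": 0},
  {"dp": [0, 0, 25], "twist": 0},
  {"dp": [0, 0, 20], "twist": 0},
  {"dp": [0, 0, 15], "twist": 0},
  {"dp": [0, 0, 10], "twist": 0},
  {"dp": [0, 0, 6], "twist": 0},
  {"dp": [0, 0, 1], "twist": 0},
  {"dp": [0, 0, 0], "twist": 0},
  {"dp": [0, 0, 0], "twist": 0},
  {"dp": [0, 0, 0], "twist": 0},
  {"dp": [0, 0, 0], "twist": 0},
])

```text
t: 15.65
tool_pos: [550.3, -6.0, 78.2]
tool_rot: [0.001, 0.0, 1.0, -0.0]
contact_force: [0.3, -0.8, -1.5]
gripper_width: 69.6
grip_force: 20.0
```

Call:
jog_arm([
  {"dp": [0, 0, 1], "twist": 0},
  {"dp": [0, 0, 1], "twist": 0},
  {"dp": [0, 0, 0], "twist": 0},
  {"dp": [0, 0, 0], "twist": 0},
  {"dp": [0, 0, 0], "twist": 0},
])

```text
t: 16.07
tool_pos: [549.6, -5.9, 75.3]
tool_rot: [-0.0, 0.0, 1.0, -0.0]
contact_force: [-0.2, -0.7, -1.7]
gripper_width: 69.2
grip_force: 20.0
```

Call:
jog_arm([
  {"dp": [0, 0, 0.7], "twist": 0},
  {"dp": [0, 0, 0], "twist": 0},
  {"dp": [0, 0, 0], "twist": 0},
])

```text
t: 16.32
tool_pos: [549.7, -5.9, 74.7]
tool_rot: [0.0, 0.0, 1.0, -0.0]
contact_force: [0.9, 0.3, -0.9]
gripper_width: 69.3
grip_force: 20.0
```

Call:
jog_arm([
  {"dp": [0, 0, 0], "twist": 0},
  {"dp": [0, 0, 0], "twist": 0},
  {"dp": [0, 0, 0], "twist": 0},
  {"dp": [0, 0, -10], "twist": 0},
  {"dp": [0, 0, -20], "twist": 0},
  {"dp": [0, 0, -40], "twist": 0},
  {"dp": [0, 0, -40], "twist": 0},
  {"dp": [0, 0, -20], "twist": 0},
  {"dp": [9.4, 25, 0], "twist": 0},
  {"dp": [12, 34, 0], "twist": 0},
  {"dp": [12, 34, 0], "twist": 0},
  {"dp": [12, 34, 0], "twist": 0},
  {"dp": [12, 34, 0], "twist": 0},
  {"dp": [12, 34, 5], "twist": 0},
  {"dp": [12, 34, 15], "twist": 0},
  {"dp": [0, 12, 20], "twist": 0},
  {"dp": [0, 0, 0], "twist": 0},
  {"dp": [0, 0, 0], "twist": 0},
  {"dp": [0, 0, 0], "twist": 0},
  {"dp": [0, 0, 0], "twist": 0},
], claw=79)

```text
t: 17.98
tool_pos: [469.4, 234.3, 165.8]
tool_rot: [0.001, 0.001, 1.0, 0.0]
contact_force: [-0.1, 0.4, 0.2]
gripper_width: 79.2
grip_force: 0.0
```

Call:
jog_arm([
  {"dp": [0, 0, 0], "twist": 0},
  {"dp": [0, 0, 0], "twist": 0},
  {"dp": [0, 0, 0], "twist": 0},
  {"dp": [0, 0, 0], "twist": 0},
])

```text
t: 18.32
tool_pos: [468.6, 234.7, 164.9]
tool_rot: [0.0, 0.001, 1.0, 0.0]
contact_force: [0.1, -0.6, -0.4]
gripper_width: 79.0
grip_force: 0.0
```

```bash
cat >> h.py <<'E'
def ov(fn,out,circs):
    a=cv2.imread('pics/'+fn);t=np.linspace(0,2*np.pi,120)
    for x,y,z,r,col in circs:
        p=proj(fn,np.c_[x+r*np.cos(t),y+r*np.sin(t),0*t+z]);cv2.polylines(a,[(p*16).astype(int)],True,col,1,cv2.LINE_AA,4)
    cv2.imwrite('pics/'+out,a)
E
python3 - <<'E'
from h import *
d=snap('wrist','w8.png');s=robot.state();print(s['tool_pos'])
ov('w8.png','w8b.png',[(466.4,236.5,58,23,(0,255,0)),(549.6,-5.7,81,35,(0,0,255))])
print(proj('w8.png',[466.4,236.5,58]))
E
```

```text
[468.49885871 234.80905587 164.78680727]
[[257.53130091 192.27632463]]
```

View pics/w8b.png

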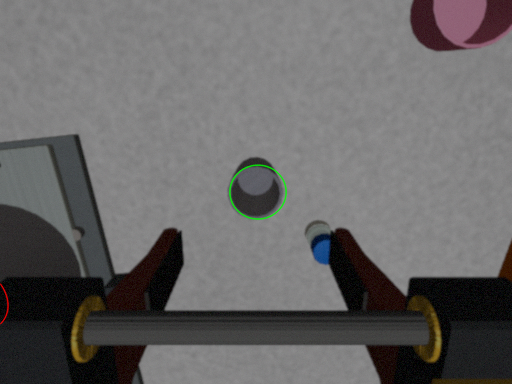

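Cup3's rim sits on the predicted circle at (257,192), so I'll grasp it by the top 12 mm.

Call:
jog_arm([
  {"dp": [1.5, 0.8, 30], "twist": 0},
  {"dp": [0, 0, 30], "twist": 0},
  {"dp": [0, 0, 20], "twist": 0},
  {"dp": [0, 0, 15], "twist": 0},
  {"dp": [0, 0, 9], "twist": 0},
  {"dp": [0, 0, 3.5], "twist": 0},
  {"dp": [0, 0, 0], "twist": 0},
  {"dp": [0, 0, 0], "twist": 0},
  {"dp": [0, 0, 0], "twist": 0},
  {"dp": [0, 0, 0], "twist": 0},
  {"dp": [0, 0, 0], "twist": 0},
], claw=70)

```text
t: 19.28
tool_pos: [467.4, 236.1, 57.9]
tool_rot: [0.001, 0.0, 1.0, 0.0]
contact_force: [0.6, -0.8, -0.8]
gripper_width: 69.9
grip_force: 0.0
```

Call:
jog_arm([
  {"dp": [0, 0, 0], "twist": 0},
  {"dp": [0, 0, 0], "twist": 0},
  {"dp": [0, 0, 0], "twist": 0},
  {"dp": [0, 0, 0], "twist": 0},
  {"dp": [0, 0, 0], "twist": 0},
  {"dp": [0, 0, 0], "twist": 0},
], claw=35, force=15)

```text
t: 19.78
tool_pos: [466.8, 235.8, 57.1]
tool_rot: [-0.0, 0.0, 1.0, -0.0]
contact_force: [-0.5, -0.4, 1.7]
gripper_width: 44.3
grip_force: 15.0
```

Call:
jog_arm([
  {"dp": [0, 0, -20], "twist": 0},
  {"dp": [0, 0, -40], "twist": 0},
  {"dp": [0, 0, -40], "twist": 0},
  {"dp": [0, 0, -40], "twist": 0},
  {"dp": [0, 0, -20], "twist": 0},
  {"dp": [-7.2, -20, 0], "twist": 0},
  {"dp": [-12, -36, 0], "twist": 0},
  {"dp": [-12, -36, 0], "twist": 0},
  {"dp": [-12, -36, 0], "twist": 0},
  {"dp": [-12, -36, 0], "twist": 0},
  {"dp": [-12, -36, 0], "twist": 0},
  {"dp": [-12, -27.6, 0], "twist": 0},
  {"dp": [-2, -14, 0], "twist": 0},
  {"dp": [0, 0, 0], "twist": 0},
  {"dp": [0, 0, 0], "twist": 0},
  {"dp": [0, 0, 0], "twist": 0},
  {"dp": [0, 0, 0], "twist": 0},
  {"dp": [0, 0, 0], "twist": 0},
  {"dp": [0, 0, 0], "twist": 0},
])

```text
t: 21.37
tool_pos: [547.7, -4.7, 217.1]
tool_rot: [-0.0, -0.001, 1.0, 0.0]
contact_force: [0.1, 0.3, 0.1]
gripper_width: 44.2
grip_force: 15.0
```

Run:
```python
from h import *
d=snap('wrist','w9.png');s=robot.state();x,y,z=s['tool_pos'];print(x,y,z,s['gripper_width'])
ov('w9.png','w9b.png',[(548,-5.7,81,35,(0,0,255)),(x,y,z+1,23,(255,255,0)),(549.5,-5.5,130,64,(0,255,0))])
```

```text
547.750333071697 -4.841799493188141 217.1862559944854 44.04271378984226
```

View pics/w9b.png

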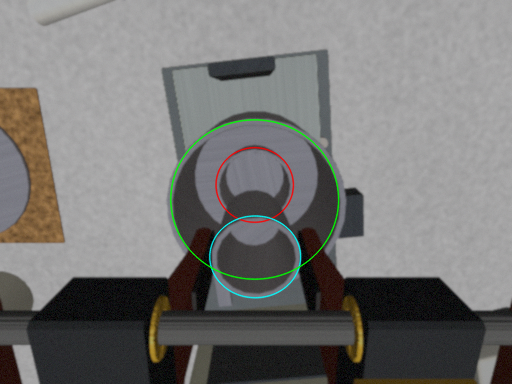

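Cup1 sits in the chamber on the predicted circle at (255,184), with cup3 held above it at (255,257). I'll lower cup3.

Call:
jog_arm([
  {"dp": [0, -1, 25], "twist": 0},
  {"dp": [0, 0, 25], "twist": 0},
  {"dp": [0, 0, 20], "twist": 0},
  {"dp": [0, 0, 20], "twist": 0},
  {"dp": [0, 0, 15], "twist": 0},
  {"dp": [0, 0, 10], "twist": 0},
  {"dp": [0, 0, 2], "twist": 0},
  {"dp": [0, 0, 0], "twist": 0},
  {"dp": [0, 0, 0], "twist": 0},
  {"dp": [0, 0, 0], "twist": 0},
  {"dp": [0, 0, 0], "twist": 0},
  {"dp": [0, 0, 0], "twist": 0},
  {"dp": [0, 0, 0.5], "twist": 0},
  {"dp": [0, 0, 0.5], "twist": 0},
  {"dp": [0, 0, 0], "twist": 0},
  {"dp": [0, 0, 0], "twist": 0},
])

```text
t: 22.75
tool_pos: [547.9, -6.7, 99.1]
tool_rot: [-0.0, 0.0, 1.0, -0.0]
contact_force: [0.2, -0.4, -0.2]
gripper_width: 44.5
grip_force: 15.0
```

Call:
jog_arm([
  {"dp": [0, 0, 0.5], "twist": 0},
  {"dp": [0, 0, 0.4], "twist": 0},
  {"dp": [0, 0, 0], "twist": 0},
  {"dp": [0, 0, 0], "twist": 0},
  {"dp": [0, 0, 0], "twist": 0},
])

```text
t: 23.17
tool_pos: [547.9, -6.7, 98.2]
tool_rot: [-0.0, 0.0, 1.0, -0.0]
contact_force: [0.0, -0.4, -1.1]
gripper_width: 44.3
grip_force: 15.0
```

Call:
jog_arm([
  {"dp": [0, 0, 0], "twist": 0},
  {"dp": [0, 0, 0], "twist": 0},
  {"dp": [0, 0, 0], "twist": 0},
  {"dp": [0, 0, -10], "twist": 0},
  {"dp": [0, 0, -30], "twist": 0},
  {"dp": [0, 0, -40], "twist": 0},
  {"dp": [0, 0, -40], "twist": 0},
  {"dp": [-5, 15, 0], "twist": 0},
  {"dp": [-5, 35, 0], "twist": 0},
  {"dp": [-5, 35, 0], "twist": 0},
  {"dp": [-5, 35, 0], "twist": 0},
  {"dp": [-5, 35, 0], "twist": 0},
  {"dp": [-5, 35, 0], "twist": 0},
  {"dp": [-5, 35, 0], "twist": 0},
  {"dp": [-5, 35, 0], "twist": 0},
  {"dp": [-5, 35, 0], "twist": 0},
  {"dp": [-5, 35, 10], "twist": 0},
  {"dp": [-5, 35, 20], "twist": 0},
  {"dp": [-2, 4, 10], "twist": 0},
  {"dp": [0, 0, 0], "twist": 0},
], claw=58)

```text
t: 24.83
tool_pos: [603.4, 363.7, 175.6]
tool_rot: [-0.002, -0.001, 1.0, -0.001]
contact_force: [-0.4, -1.5, -0.2]
gripper_width: 58.0
grip_force: 0.0
```

Call:
jog_arm([
  {"dp": [0, 0, 0], "twist": 0},
  {"dp": [0, 0, 0], "twist": 0},
  {"dp": [0, 0, 0], "twist": 0},
  {"dp": [0, 0, 0], "twist": 0},
  {"dp": [0, 0, 0], "twist": 0},
  {"dp": [0, 0, 0], "twist": 0},
  {"dp": [0, 0, 0], "twist": 0},
])

```text
t: 25.42
tool_pos: [605.2, 361.9, 178.7]
tool_rot: [0.0, 0.0, 1.0, 0.0]
contact_force: [0.4, -0.1, -0.2]
gripper_width: 58.0
grip_force: 0.0
```

Run:
```python
from h import *
d=snap('wrist','w10.png');s=robot.state();x,y,z=s['tool_pos'];print(x,y,z,s['gripper_width'])
snap('top','t10.png')
ov('w10.png','w10b.png',[(604.9,362.5,64,17,(0,255,0))])
a=cv2.imread('pics/w10b.png')[80:300,120:400];b=cv2.imread('pics/t10.png')
t=np.linspace(0,2*np.pi,120)
b=cv2.resize(b[135:225,200:440],None,fx=3,fy=3,interpolation=cv2.INTER_CUBIC)
b=b[:,:720]
c=np.zeros((270+330,720,3),np.uint8);c[:270]=b;c[270:600,:420]=cv2.resize(a,(420,330),interpolation=cv2.INTER_CUBIC)
cv2.imwrite('pics/m10.png',c)
```

```text
605.1571953069185 361.98187102720016 178.47568964018814 57.93633810842341
```

View pics/m10.png

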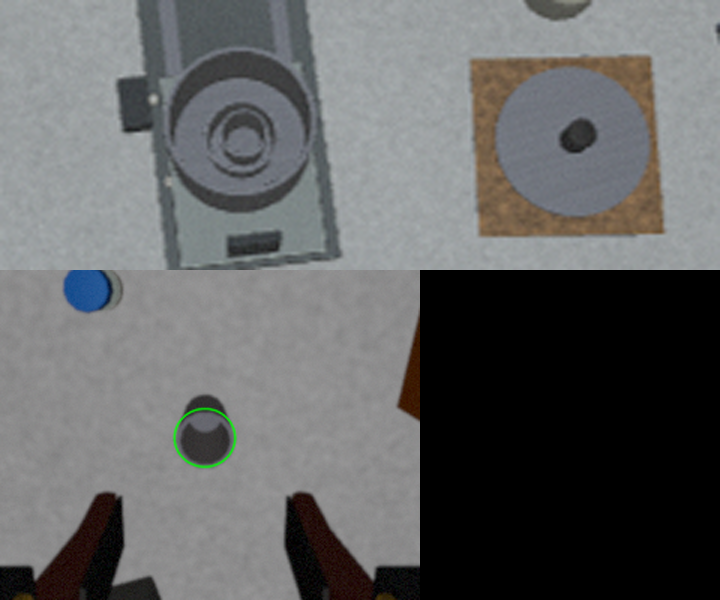

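The mosaic shows cup3 nested in cup1 (240,138) and the lid on the mat (573,142). Cup4 is exactly on the predicted circle (205,438), so I'll grasp it.

Call:
jog_arm([
  {"dp": [0, 0.3, 30], "twist": 0},
  {"dp": [0, 0, 30], "twist": 0},
  {"dp": [0, 0, 25], "twist": 0},
  {"dp": [0, 0, 15], "twist": 0},
  {"dp": [0, 0, 9], "twist": 0},
  {"dp": [0, 0, 4.5], "twist": 0},
  {"dp": [0, 0, 0], "twist": 0},
  {"dp": [0, 0, 0], "twist": 0},
  {"dp": [0, 0, 0], "twist": 0},
  {"dp": [0, 0, 0], "twist": 0},
  {"dp": [0, 0, 0], "twist": 0},
])

```text
t: 26.43
tool_pos: [605.7, 362.9, 65.9]
tool_rot: [0.001, 0.0, 1.0, 0.0]
contact_force: [0.3, -0.5, -0.4]
gripper_width: 58.2
grip_force: 0.0
```

Call:
jog_arm([
  {"dp": [0, 0, 0], "twist": 0},
  {"dp": [0, 0, 0], "twist": 0},
  {"dp": [0, 0, 0], "twist": 0},
  {"dp": [0, 0, 0], "twist": 0},
  {"dp": [0, 0, 0], "twist": 0},
  {"dp": [0, 0, 0], "twist": 0},
], claw=23, force=15)

```text
t: 26.93
tool_pos: [605.0, 362.5, 64.8]
tool_rot: [-0.0, 0.0, 1.0, -0.0]
contact_force: [-0.5, -1.2, 0.8]
gripper_width: 33.0
grip_force: 15.0
```

Call:
jog_arm([
  {"dp": [0, 0, -20], "twist": 0},
  {"dp": [0, 0, -40], "twist": 0},
  {"dp": [0, 0, -40], "twist": 0},
  {"dp": [0, 0, -40], "twist": 0},
  {"dp": [0, 0, -15], "twist": 0},
  {"dp": [5, -20, 0], "twist": 0},
  {"dp": [5, -35, 0], "twist": 0},
  {"dp": [5, -35, 0], "twist": 0},
  {"dp": [5, -35, 0], "twist": 0},
  {"dp": [5, -35, 0], "twist": 0},
  {"dp": [5, -35, 0], "twist": 0},
  {"dp": [5, -35, 0], "twist": 0},
  {"dp": [5, -35, 0], "twist": 0},
  {"dp": [5, -35, 0], "twist": 0},
  {"dp": [5, -35, 0], "twist": 0},
  {"dp": [5, -24, 0], "twist": 0},
  {"dp": [2, -10, 0], "twist": 0},
  {"dp": [0, 0, 0], "twist": 0},
  {"dp": [0, 0, 0], "twist": 0},
  {"dp": [0, 0, 0], "twist": 0},
])

```text
t: 28.6
tool_pos: [548.2, -5.2, 219.7]
tool_rot: [0.0, -0.0, 1.0, 0.0]
contact_force: [-0.1, 0.1, -0.1]
gripper_width: 33.4
grip_force: 15.0
```

Call:
jog_arm([
  {"dp": [0, 0, 0], "twist": 0},
  {"dp": [0, 0, 0], "twist": 0},
  {"dp": [0, 0, 0], "twist": 0},
  {"dp": [0, 0, 0], "twist": 0},
  {"dp": [0, 0, 0], "twist": 0},
])

```text
t: 29.02
tool_pos: [548.0, -6.0, 219.7]
tool_rot: [-0.0, -0.0, 1.0, -0.0]
contact_force: [0.6, -0.3, -0.7]
gripper_width: 33.7
grip_force: 15.0
```

Run:
```python
from h import *
d=snap('wrist','w11.png');s=robot.state();x,y,z=s['tool_pos'];print(x,y,z,s['gripper_width'])
ov('w11.png','w11b.png',[(548,-6.5,99,23,(0,0,255)),(x,y,z-1,17,(255,255,0))])
a=cv2.imread('pics/w11b.png')[80:300,120:400];cv2.imwrite('pics/w11c.png',cv2.resize(a,None,fx=2.5,fy=2.5))
```

```text
547.9392741280127 -6.093564174733617 219.67906965383838 33.22196829463434
```

View pics/w11c.png

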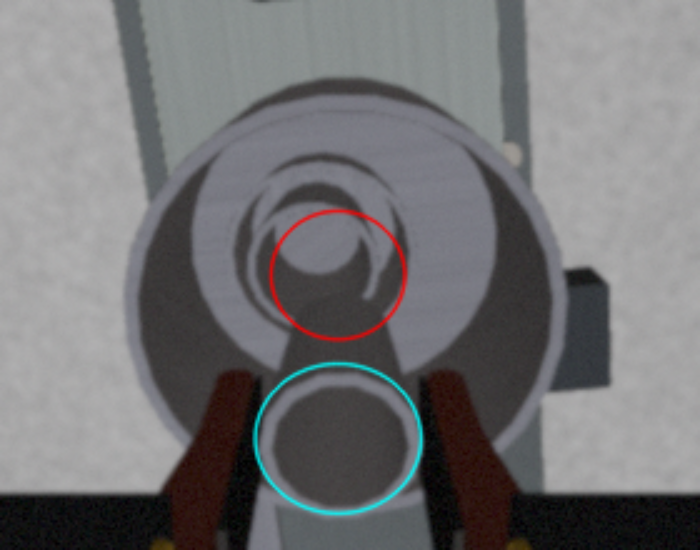

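The crop shows the nest has been knocked: cup3's rim is now at about (315,262) instead of (338,275). No more viewing, so I'll step back and refit the rims numerically.

Call:
jog_arm([
  {"dp": [-10, 0, -20], "twist": 0},
  {"dp": [-25, 0, -20], "twist": 0},
  {"dp": [-25, 0, 0], "twist": 0},
  {"dp": [0, 0, 0], "twist": 0},
  {"dp": [0, 0, 0], "twist": 0},
  {"dp": [0, 0, 0], "twist": 0},
  {"dp": [0, 0, 0], "twist": 0},
  {"dp": [0, 0, 0], "twist": 0},
  {"dp": [0, 0, 0], "twist": 0},
  {"dp": [0, 0, 0], "twist": 0},
])

```text
t: 29.9
tool_pos: [607.4, -6.4, 259.7]
tool_rot: [-0.0, 0.0, 1.0, -0.0]
contact_force: [0.0, 0.2, -1.3]
gripper_width: 33.6
grip_force: 15.0
```

```bash
cat >> h.py <<'E'
def ringfit(fn,z,r,wall,x0,y0,rad,step=1.0):
    g=cv2.GaussianBlur(cv2.cvtColor(cv2.imread('pics/'+fn),cv2.COLOR_BGR2GRAY),(0,0),.7).astype(np.float32)
    t=np.linspace(0,2*np.pi,90,endpoint=False);best=[]
    def samp(x,y,rr):
        p=proj(fn,np.c_[x+rr*np.cos(t),y+rr*np.sin(t),0*t+z]).astype(np.float32)
        return cv2.remap(g,p[:,:1],p[:,1:],cv2.INTER_LINEAR)[:,0]
    for x in np.arange(x0-rad,x0+rad+.1,step):
        for y in np.arange(y0-rad,y0+rad+.1,step):
            m=samp(x,y,r-wall/2);d=np.minimum(m-samp(x,y,r-wall-2),25)+np.minimum(np.abs(m-samp(x,y,r+2)),25)
            best.append((d.mean(),x,y))
    best.sort(reverse=True);return [tuple(np.round(b,1).tolist()) for b in best[:4]]
E
python3 - <<'E'
from h import *
print('check w9 cup1',ringfit('w9.png',81,35,3,548,-6,16))
d=snap('wrist','w12.png');s=robot.state();print(s['tool_pos'],s['gripper_width'])
for f in('w12.png','w11.png'):
    print(f,'rim',ringfit(f,130,69,5,549,-6,14)); print('cup1',ringfit(f,81,35,3,545,-10,22)); print('cup3',ringfit(f,99,23,3,545,-10,22))
E
```

```text
check w9 cup1 [(25.0, 544.0, -6.0), (24.6, 544.0, -5.0), (23.1, 544.0, -7.0), (22.7, 543.0, -6.0)]
[607.53685846  -6.4406431  259.73012609] 33.17699153627257
w12.png rim [(44.1, 553.0, -5.0), (44.0, 552.0, -4.0), (44.0, 553.0, -4.0), (44.0, 554.0, -3.0)]
cup1 [(34.8, 544.0, -13.0), (34.4, 545.0, -11.0), (34.4, 544.0, -12.0), (34.0, 545.0, -14.0)]
cup3 [(42.8, 545.0, -15.0), (42.6, 544.0, -16.0), (42.2, 544.0, -15.0), (42.1, 543.0, -15.0)]
w11.png rim [(36.1, 553.0, -5.0), (36.0, 554.0, -5.0), (35.7, 553.0, -4.0), (35.6, 554.0, -4.0)]
cup1 [(22.0, 548.0, -12.0), (21.8, 547.0, -11.0), (21.7, 548.0, -11.0), (21.3, 548.0, -13.0)]
cup3 [(28.5, 537.0, -13.0), (28.2, 538.0, -14.0), (28.1, 537.0, -14.0), (27.2, 545.0, -14.0)]
```

Run:
```python
from h import *
d=snap('wrist','w13.png');s=robot.state();x,y,z=s['tool_pos'];print(x,y,z)
print('cup3',ringfit('w13.png',99,23,3,545,-14,8,.5)); print('cup1',ringfit('w13.png',81,35,3,545,-12,8,.5))
print('held',ringfit('w13.png',z-1,17,3,x,y,6,.5),ringfit('w11.png',218.7,17,3,548,-6,6,.5))
```

```text
607.679251971806 -6.4166483603267 259.761166840844
cup3 [(43.9, 544.5, -16.0), (43.3, 545.0, -15.5), (43.2, 544.5, -15.5), (43.1, 544.0, -15.5)]
cup1 [(34.7, 544.5, -14.0), (34.7, 544.0, -13.0), (34.6, 544.0, -13.5), (34.4, 545.0, -11.0)]
held [(49.9, 609.7, -5.9), (49.8, 609.2, -5.9), (49.8, 609.2, -5.4), (49.8, 609.7, -5.4)] [(48.5, 550.0, -5.0), (48.5, 550.0, -6.0), (48.4, 550.0, -5.5), (48.3, 549.5, -6.0)]
```

Call:
jog_arm([
  {"dp": [20, -3, 0], "twist": 0},
  {"dp": [25, -3.7, 0], "twist": 0},
  {"dp": [19.8, -3, 0], "twist": 0},
  {"dp": [0, 0, 20], "twist": 0},
  {"dp": [0, 0, 30], "twist": 0},
  {"dp": [0, 0, 20], "twist": 0},
  {"dp": [0, 0, 12], "twist": 0},
  {"dp": [0, 0, 0], "twist": 0},
  {"dp": [0, 0, 0], "twist": 0},
  {"dp": [0, 0, 0], "twist": 0},
  {"dp": [0, 0, 0], "twist": 0},
  {"dp": [0, 0, 0], "twist": 0},
  {"dp": [0, 0, 0], "twist": 0},
  {"dp": [0, 0, 0], "twist": 0},
])

```text
t: 31.17
tool_pos: [543.5, -16.1, 178.3]
tool_rot: [0.001, 0.0, 1.0, -0.0]
contact_force: [0.4, -0.2, -0.0]
gripper_width: 33.1
grip_force: 15.0
```

Call:
jog_arm([
  {"dp": [0, 0, 5], "twist": 0},
  {"dp": [0, 0, 5], "twist": 0},
  {"dp": [0, 0, 5], "twist": 0},
  {"dp": [0, 0, 5], "twist": 0},
  {"dp": [0, 0, 0], "twist": 0},
  {"dp": [0, 0, 0], "twist": 0},
  {"dp": [0, 0, 0], "twist": 0},
])

```text
t: 31.75
tool_pos: [543.1, -16.1, 157.6]
tool_rot: [-0.0, 0.0, 1.0, -0.0]
contact_force: [-0.2, -0.7, -0.4]
gripper_width: 33.2
grip_force: 15.0
```

Call:
jog_arm([
  {"dp": [0, 0, 6], "twist": 0},
  {"dp": [0, 0, 6], "twist": 0},
  {"dp": [0, 0, 6], "twist": 0},
  {"dp": [0, 0, 6], "twist": 0},
  {"dp": [0, 0, 6], "twist": 0},
  {"dp": [0, 0, 0], "twist": 0},
  {"dp": [0, 0, 0], "twist": 0},
  {"dp": [0, 0, 0], "twist": 0},
  {"dp": [0, 0, 0], "twist": 0},
])

```text
t: 32.5
tool_pos: [543.4, -16.2, 128.0]
tool_rot: [0.0, 0.0, 1.0, -0.0]
contact_force: [-0.2, -0.7, -1.3]
gripper_width: 33.5
grip_force: 15.0
```

Call:
jog_arm([
  {"dp": [0, 0, 5], "twist": 0},
  {"dp": [0, 0, 4], "twist": 0},
  {"dp": [0, 0, 3], "twist": 0},
  {"dp": [0, 0, 2], "twist": 0},
  {"dp": [0, 0, 0], "twist": 0},
  {"dp": [0, 0, 0], "twist": 0},
  {"dp": [0, 0, 0], "twist": 0},
  {"dp": [0, 0, 0], "twist": 0},
])

```text
t: 33.17
tool_pos: [543.3, -16.1, 113.9]
tool_rot: [0.0, 0.0, 1.0, -0.0]
contact_force: [-0.5, -0.2, -0.9]
gripper_width: 33.5
grip_force: 15.0
```

Call:
jog_arm([
  {"dp": [0, 0, 1], "twist": 0},
  {"dp": [0, 0, 0.8], "twist": 0},
  {"dp": [0, 0, 0], "twist": 0},
  {"dp": [0, 0, 0], "twist": 0},
  {"dp": [0, 0, 0], "twist": 0},
  {"dp": [0, 0, 0], "twist": 0},
])

```text
t: 33.67
tool_pos: [543.2, -16.1, 111.9]
tool_rot: [0.0, 0.0, 1.0, -0.0]
contact_force: [-0.7, 0.0, -0.4]
gripper_width: 33.4
grip_force: 15.0
```

Call:
jog_arm([
  {"dp": [0, 0, 0], "twist": 0},
  {"dp": [0, 0, 0], "twist": 0},
  {"dp": [0, 0, 0], "twist": 0},
  {"dp": [0, 0, -10], "twist": 0},
  {"dp": [0, 0, -30], "twist": 0},
  {"dp": [0, 0, -40], "twist": 0},
  {"dp": [0, 0, -40], "twist": 0},
  {"dp": [0, 0, -30], "twist": 0},
  {"dp": [-30, 0, 0], "twist": 0},
  {"dp": [-30, 0, 0], "twist": 0},
  {"dp": [0, 0, 0], "twist": 0},
  {"dp": [0, 0, 0], "twist": 0},
  {"dp": [0, 0, 0], "twist": 0},
  {"dp": [0, 0, 0], "twist": 0},
  {"dp": [0, 0, 0], "twist": 0},
  {"dp": [0, 0, 0], "twist": 0},
  {"dp": [0, 0, 0], "twist": 0},
], claw=50)

```text
t: 35.08
tool_pos: [602.6, -16.1, 262.0]
tool_rot: [-0.0, 0.0, 1.0, -0.0]
contact_force: [-0.2, -0.9, -0.1]
gripper_width: 50.1
grip_force: 0.0
```

Run:
```python
from h import *
d=snap('wrist','w14.png');snap('top','t14.png');s=robot.state();x,y,z=s['tool_pos'];print(x,y,z)
f='w14.png'
for n,zz,r,w in(('cup4',111,17,3),('cup3',99,23,3),('cup1',81,35,3),('rim',130,69,5)):
    print(n,ringfit(f,zz,r,w,545,-14,14)[:2])
# lid on mat: plate outline in top + knob
def lidpos(f):
    g=cv2.cvtColor(cv2.imread('pics/'+f),cv2.COLOR_BGR2GRAY);sub=g[140:225,350:430]
    m=(sub<45).astype(np.uint8);n,l,st,c=cv2.connectedComponentsWithStats(m)
    return [(st[i].tolist(),(c[i]+[350,140]).round(1).tolist(),back(f,c[i]+[350,140],37).tolist()) for i in range(1,n) if st[i,4]>40]
print(lidpos('t10.png'));print(lidpos('t14.png'))
```

```text
602.8465061489961 -16.1171887063792 262.00677262028324
cup4 [(39.7, 544.0, -15.0), (38.5, 544.0, -16.0)]
cup3 [(37.4, 545.0, -15.0), (37.4, 545.0, -16.0)]
cup1 [(34.6, 544.0, -13.0), (34.3, 544.0, -12.0)]
rim [(46.9, 553.0, -4.0), (46.7, 554.0, -4.0)]
[]
[]
```

All three cups are nested at about (544,-15). Now I'll go to the lid and check whether it has moved.

Call:
jog_arm([
  {"dp": [5.6, -20, -4], "twist": 0},
  {"dp": [5.7, -35, -4], "twist": 0},
  {"dp": [5.7, -35, -4], "twist": 0},
  {"dp": [5.7, -35, -4], "twist": 0},
  {"dp": [5.7, -35, -4], "twist": 0},
  {"dp": [5.7, -35, -4], "twist": 0},
  {"dp": [5.7, -35, -4], "twist": 0},
  {"dp": [5.7, -35, -4], "twist": 0},
  {"dp": [5.7, -35, 0], "twist": 0},
  {"dp": [0, -13, 0], "twist": 0},
  {"dp": [0, 0, 0], "twist": 0},
  {"dp": [0, 0, 0], "twist": 0},
  {"dp": [0, 0, 0], "twist": 0},
  {"dp": [0, 0, 0], "twist": 0},
  {"dp": [0, 0, 0], "twist": 0},
  {"dp": [0, 0, 0], "twist": 0},
  {"dp": [0, 0, 0], "twist": 0},
  {"dp": [0, 0, 0], "twist": 0},
], claw=75)

```text
t: 36.68
tool_pos: [552.0, -328.5, 294.0]
tool_rot: [0.0, -0.0, 1.0, -0.0]
contact_force: [-0.2, -0.5, 0.6]
gripper_width: 75.3
grip_force: 0.0
```

Run:
```python
from h import *
d=snap('wrist','w15.png');s=robot.state();print(s['tool_pos'])
def knob(f,zm,zp):
    g=cv2.cvtColor(cv2.imread('pics/'+f),cv2.COLOR_BGR2GRAY)
    n,l,st,c=cv2.connectedComponentsWithStats((g<60).astype(np.uint8))
    for i in range(1,n):
        if 200<st[i,4]<2000 and 60<c[i][1]<230: print(st[i].tolist(),'knob',back(f,c[i],zm).tolist())
    h=cv2.HoughCircles(cv2.medianBlur(g,5),cv2.HOUGH_GRADIENT,1,100,param1=60,param2=15,minRadius=45,maxRadius=100)
    if h is not None: print('plate',h[0,0],back(f,h[0,0,:2],zp).tolist())
knob('w15.png',37,18)
```

```text
[ 551.99339661 -328.73211136  294.04701483]
[245, 149, 21, 25, 437] knob [[553.6, -329.2, 37.0]]
plate [254.5 155.5  56.7] [[550.3, -329.9, 18.0]]
```

The lid is where I left it.

Call:
jog_arm([
  {"dp": [0.6, -0.7, 35], "twist": 0},
  {"dp": [0, 0, 40], "twist": 0},
  {"dp": [0, 0, 40], "twist": 0},
  {"dp": [0, 0, 40], "twist": 0},
  {"dp": [0, 0, 40], "twist": 0},
  {"dp": [0, 0, 30], "twist": 0},
  {"dp": [0, 0, 18], "twist": 0},
  {"dp": [0, 0, 10], "twist": 0},
  {"dp": [0, 0, 5], "twist": 0},
  {"dp": [0, 0, 0], "twist": 0},
  {"dp": [0, 0, 0], "twist": 0},
  {"dp": [0, 0, 0], "twist": 0},
  {"dp": [0, 0, 0], "twist": 0},
  {"dp": [0, 0, 0], "twist": 0},
])

```text
t: 37.9
tool_pos: [551.9, -330.4, 37.2]
tool_rot: [0.001, 0.0, 1.0, -0.001]
contact_force: [-0.1, 0.6, 0.3]
gripper_width: 75.1
grip_force: 0.0
```

Call:
jog_arm([
  {"dp": [0, 0, 0], "twist": 0},
  {"dp": [0, 0, 0], "twist": 0},
  {"dp": [0, 0, 0], "twist": 0},
  {"dp": [0, 0, 0], "twist": 0},
  {"dp": [0, 0, 0], "twist": 0},
  {"dp": [0, 0, 0], "twist": 0},
  {"dp": [0, 0, 0], "twist": 0},
  {"dp": [0, 0, 0], "twist": 0},
], claw=15, force=25)

```text
t: 38.57
tool_pos: [551.2, -329.8, 35.9]
tool_rot: [-0.0, 0.0, 1.0, 0.0]
contact_force: [0.2, -1.2, -1.3]
gripper_width: 27.7
grip_force: 25.0
```

Call:
jog_arm([
  {"dp": [0, 0, -15], "twist": 0},
  {"dp": [0, 0, -35], "twist": 0},
  {"dp": [0, 0, -40], "twist": 0},
  {"dp": [0, 0, -40], "twist": 0},
  {"dp": [0, 0, -40], "twist": 0},
  {"dp": [0, 0, -15], "twist": 0},
  {"dp": [0, 20, 0], "twist": 0},
  {"dp": [0, 36, 0], "twist": 0},
  {"dp": [0, 36, 0], "twist": 0},
  {"dp": [0, 36, 0], "twist": 0},
  {"dp": [0, 36, 0], "twist": 0},
  {"dp": [0, 36, 0], "twist": 0},
  {"dp": [0, 36, 0], "twist": 0},
  {"dp": [0, 36, 0], "twist": 0},
  {"dp": [0, 32, 0], "twist": 0},
  {"dp": [-0.5, 20.6, 0], "twist": 0},
  {"dp": [0, 0, 0], "twist": 0},
  {"dp": [0, 0, 0], "twist": 0},
  {"dp": [0, 0, 0], "twist": 0},
  {"dp": [0, 0, 0], "twist": 0},
])

```text
t: 40.23
tool_pos: [551.7, -6.2, 220.7]
tool_rot: [-0.0, 0.001, 1.0, -0.0]
contact_force: [0.9, -0.4, -3.9]
gripper_width: 27.7
grip_force: 25.0
```

Call:
jog_arm([
  {"dp": [0, 0, 0], "twist": 0},
  {"dp": [0, 0, 0], "twist": 0},
  {"dp": [0, 0, 15], "twist": 0},
  {"dp": [0, 0, 15], "twist": 0},
  {"dp": [0, 0, 10], "twist": 0},
  {"dp": [0, 0, 8], "twist": 0},
  {"dp": [0, 0, 0], "twist": 0},
  {"dp": [0, 0, 0], "twist": 0},
  {"dp": [0, 0, 0], "twist": 0},
  {"dp": [0, 0, 0], "twist": 0},
  {"dp": [0, 0, 0], "twist": 0},
])

```text
t: 41.15
tool_pos: [552.4, -5.2, 173.6]
tool_rot: [0.001, 0.0, 1.0, -0.0]
contact_force: [-0.1, -0.1, -3.2]
gripper_width: 27.5
grip_force: 25.0
```

Call:
jog_arm([
  {"dp": [0.3, 0, 4], "twist": 0},
  {"dp": [0, 0, 4], "twist": 0},
  {"dp": [0, 0, 4], "twist": 0},
  {"dp": [0, 0, 3], "twist": 0},
  {"dp": [0, 0, 2], "twist": 0},
  {"dp": [0, 0, 0], "twist": 0},
  {"dp": [0, 0, 0], "twist": 0},
  {"dp": [0, 0, 0], "twist": 0},
  {"dp": [0, 0, 0], "twist": 0},
  {"dp": [0, 0, 0], "twist": 0},
])

```text
t: 41.98
tool_pos: [551.7, -5.2, 156.1]
tool_rot: [0.0, 0.0, 1.0, -0.0]
contact_force: [0.3, -0.3, -3.0]
gripper_width: 27.5
grip_force: 25.0
```

Call:
jog_arm([
  {"dp": [0, 0, 1], "twist": 0},
  {"dp": [0, 0, 0.8], "twist": 0},
  {"dp": [0, 0, 0], "twist": 0},
  {"dp": [0, 0, 0], "twist": 0},
  {"dp": [0, 0, 0], "twist": 0},
])

```text
t: 42.4
tool_pos: [551.5, -5.2, 154.1]
tool_rot: [-0.0, 0.0, 1.0, -0.0]
contact_force: [-0.1, -0.4, -3.0]
gripper_width: 27.6
grip_force: 25.0
```

Call:
jog_arm([
  {"dp": [0, 0, 0.4], "twist": 0},
  {"dp": [0, 0, 0], "twist": 0},
  {"dp": [0, 0, 0], "twist": 0},
  {"dp": [0, 0, 0], "twist": 0},
])

```text
t: 42.73
tool_pos: [551.6, -5.2, 153.8]
tool_rot: [0.0, 0.0, 1.0, -0.0]
contact_force: [-0.3, 0.3, -1.0]
gripper_width: 27.9
grip_force: 25.0
```

Call:
jog_arm([
  {"dp": [0, 0, 0], "twist": 0},
  {"dp": [0, 0, 0], "twist": 0},
  {"dp": [0, 0, 0], "twist": 0},
  {"dp": [0, 0, 0], "twist": 0},
  {"dp": [0, 0, -10], "twist": 0},
  {"dp": [0, 0, -40], "twist": 0},
  {"dp": [0, 0, -40], "twist": 0},
  {"dp": [0, 0, -40], "twist": 0},
  {"dp": [0, 0, 0], "twist": 0},
  {"dp": [0, 0, 0], "twist": 0},
  {"dp": [0, 0, 0], "twist": 0},
  {"dp": [0, 0, 0], "twist": 0},
  {"dp": [0, 0, 0], "twist": 0},
  {"dp": [0, 0, 0], "twist": 0},
  {"dp": [0, 0, 0], "twist": 0},
], claw=70)

```text
t: 43.98
tool_pos: [551.0, -5.2, 282.6]
tool_rot: [-0.001, 0.0, 1.0, 0.0]
contact_force: [0.8, -0.2, 0.7]
gripper_width: 70.5
grip_force: 0.0
```

Run:
```python
from h import *
d=snap('wrist','w16.png');s=robot.state();print(s['tool_pos'])
f='w16.png';g=cv2.cvtColor(cv2.imread('pics/'+f),cv2.COLOR_BGR2GRAY)
n,l,st,c=cv2.connectedComponentsWithStats((g<60).astype(np.uint8))
for i in range(1,n):
    if 200<st[i,4]<2000 and 40<c[i][1]<230: print(st[i].tolist(),c[i].round(1),back(f,c[i],155).tolist(),'z112',back(f,c[i],108).tolist())
a=cv2.imread('pics/w3.png',0);print(proj('w3.png',[[551.3,-5.3,136]]),proj(f,[[551.3,-5.3,136]]))
h=cv2.HoughCircles(cv2.medianBlur(g,5),cv2.HOUGH_GRADIENT,1,100,param1=80,param2=20,minRadius=60,maxRadius=95);print(h,back(f,h[0,0,:2],136))
```

```text
[551.13986718  -5.16341435 282.83879803]
[219, 61, 52, 19, 691] [244.8  70.2] [[453.2, -13.4, 155.0]] z112 [[450.2, -14.9, 108.0]]
[240, 173, 32, 39, 991] [255.6 192.2] [[554.6, -5.0, 155.0]] z112 [[568.6, -5.0, 108.0]]
[330, 173, 18, 41, 483] [339.9 195.1] [[557.3, 69.7, 155.0]] z112 [[571.8, 82.3, 108.0]]
[[255.71086325 179.81361503]] [[255.23138756 183.07519013]]
[[[256.5 180.5  78.8]]] [[548.8  -4.1 136. ]]
```

The lid is seated, with the same readings as at the start. Next is the push.

Call:
jog_arm([
  {"dp": [0, 0, 0], "twist": -5.1},
  {"dp": [30, 0, 0], "twist": 0},
  {"dp": [30, 0, 0], "twist": 0},
  {"dp": [30, 0, 0], "twist": 0},
  {"dp": [30, 0, 0], "twist": 0},
  {"dp": [30, 0, 0], "twist": 0},
  {"dp": [0, 0, 25], "twist": 0},
  {"dp": [0, 0, 35], "twist": 0},
  {"dp": [0, 0, 35], "twist": 0},
  {"dp": [0, 0, 35], "twist": 0},
  {"dp": [0, 0, 30], "twist": 0},
  {"dp": [0, 0, 22], "twist": 0},
  {"dp": [0, 0, 0], "twist": 0},
  {"dp": [0, 0, 0], "twist": 0},
  {"dp": [0, 0, 0], "twist": 0},
  {"dp": [0, 0, 0], "twist": 0},
  {"dp": [0, 0, 0], "twist": 0},
  {"dp": [0, 0, 0], "twist": 0},
], claw=0)

```text
t: 45.53
tool_pos: [403.1, -18.7, 102.8]
tool_rot: [0.001, -0.044, 0.999, -0.0]
contact_force: [0.3, 0.6, -0.2]
gripper_width: 0.8
grip_force: 0.0
```

Call:
jog_arm([
  {"dp": [-6, 0, 0], "twist": 0},
  {"dp": [-6, 0, 0], "twist": 0},
  {"dp": [-6, 0, 0], "twist": 0},
  {"dp": [-4, 0, 0], "twist": 0},
  {"dp": [-4, 0, 0], "twist": 0},
  {"dp": [-4, 0, 0], "twist": 0},
  {"dp": [-4, 0, 0], "twist": 0},
  {"dp": [0, 0, 0], "twist": 0},
  {"dp": [0, 0, 0], "twist": 0},
  {"dp": [0, 0, 0], "twist": 0},
])

```text
t: 46.37
tool_pos: [435.9, -15.5, 101.7]
tool_rot: [-0.0, -0.044, 0.999, -0.0]
contact_force: [-0.9, 0.7, -0.3]
gripper_width: 0.4
grip_force: 0.0
```

Call:
jog_arm([
  {"dp": [-3, 0, 0], "twist": 0},
  {"dp": [-4, 0, 0], "twist": 0},
  {"dp": [-4, 0, 0], "twist": 0},
  {"dp": [-4, 0, 0], "twist": 0},
  {"dp": [-4, 0, 0], "twist": 0},
  {"dp": [-4, 0, 0], "twist": 0},
  {"dp": [-4, 0, 0], "twist": 0},
  {"dp": [-4, 0, 0], "twist": 0},
  {"dp": [-4, 0, 0], "twist": 0},
  {"dp": [-4, 0, 0], "twist": 0},
  {"dp": [-4, 0, 0], "twist": 0},
  {"dp": [-4, 0, 0], "twist": 0},
  {"dp": [-4, 0, 0], "twist": 0},
  {"dp": [-4, 0, 0], "twist": 0},
  {"dp": [-4, 0, 0], "twist": 0},
  {"dp": [-3, 0, 0], "twist": 0},
  {"dp": [-2, 0, 0], "twist": 0},
  {"dp": [0, 0, 0], "twist": 0},
  {"dp": [0, 0, 0], "twist": 0},
])

```text
t: 47.95
tool_pos: [500.7, -10.1, 102.0]
tool_rot: [0.001, -0.044, 0.999, -0.0]
contact_force: [-0.2, -0.6, 0.8]
gripper_width: 0.5
grip_force: 0.0
```

Call:
jog_arm([
  {"dp": [-2, 0, 0], "twist": 0},
  {"dp": [-2, 0, 0], "twist": 0},
  {"dp": [-2, 0, 0], "twist": 0},
  {"dp": [-2, 0, 0], "twist": 0},
  {"dp": [-2, 0, 0], "twist": 0},
  {"dp": [-1, 0, 0], "twist": 0},
  {"dp": [0, 0, 0], "twist": 0},
  {"dp": [0, 0, 0], "twist": 0},
])

```text
t: 48.62
tool_pos: [508.4, -8.9, 101.3]
tool_rot: [-0.002, -0.045, 0.999, -0.0]
contact_force: [-6.7, -2.6, 4.5]
gripper_width: 0.1
grip_force: 3.4
```

Call:
jog_arm([
  {"dp": [-2, 0, 0], "twist": 0},
  {"dp": [-2, 0, 0], "twist": 0},
  {"dp": [-2, 0, 0], "twist": 0},
  {"dp": [-2, 0, 0], "twist": 0},
  {"dp": [0, 0, 0], "twist": 0},
  {"dp": [0, 0, 0], "twist": 0},
])

```text
t: 49.12
tool_pos: [515.8, -7.7, 100.8]
tool_rot: [-0.003, -0.044, 0.999, 0.0]
contact_force: [-4.5, 0.1, -1.1]
gripper_width: 0.8
grip_force: 2.5
```

Call:
jog_arm([
  {"dp": [-2, 0, 0], "twist": 0},
  {"dp": [-2, 0, 0], "twist": 0},
  {"dp": [0, 0, 0], "twist": 0},
  {"dp": [0, 0, 0], "twist": 0},
])

```text
t: 49.45
tool_pos: [522.4, -7.6, 101.4]
tool_rot: [-0.0, -0.044, 0.999, 0.0]
contact_force: [-2.5, 0.6, -1.5]
gripper_width: 0.5
grip_force: 1.2
```

Call:
jog_arm([
  {"dp": [-1.5, 0, 0], "twist": 0},
  {"dp": [-1.5, 0, 0], "twist": 0},
  {"dp": [0, 0, 0], "twist": 0},
  {"dp": [0, 0, 0], "twist": 0},
  {"dp": [0, 0, 0], "twist": 0},
])

```text
t: 49.87
tool_pos: [522.5, -7.6, 101.4]
tool_rot: [-0.003, -0.045, 0.999, -0.0]
contact_force: [-10.5, -1.1, 5.5]
gripper_width: 0.4
grip_force: 4.8
```

Hard stop: 10 N with no further motion. I'll back off and check.

Call:
jog_arm([
  {"dp": [5, 0, 0], "twist": 0},
  {"dp": [15, 0, 0], "twist": 0},
  {"dp": [25, 0, 0], "twist": 0},
  {"dp": [0, 0, -40], "twist": 0},
  {"dp": [0, 0, -40], "twist": 0},
  {"dp": [0, 0, -40], "twist": 0},
  {"dp": [0, 0, -40], "twist": 0},
  {"dp": [-20, 0, -30], "twist": 0},
  {"dp": [-30, 0, 0], "twist": 0},
  {"dp": [-30, 0, 0], "twist": 0},
  {"dp": [-30, 0, 0], "twist": 0},
  {"dp": [0, 0, 0], "twist": 0},
  {"dp": [0, 0, 0], "twist": 0},
  {"dp": [0, 0, 0], "twist": 0},
  {"dp": [0, 0, 0], "twist": 0},
  {"dp": [0, 0, 0], "twist": 0},
  {"dp": [0, 0, 0], "twist": 0},
  {"dp": [0, 0, 0], "twist": 0},
  {"dp": [0, 0, 0], "twist": 0},
])

```text
t: 51.45
tool_pos: [590.1, -1.8, 292.0]
tool_rot: [0.0, -0.044, 0.999, -0.0]
contact_force: [-0.3, 0.7, 0.2]
gripper_width: 0.5
grip_force: 0.0
```

Run:
```python
from h import *
d=snap('wrist','w17.png');s=robot.state();print(s['t'],s['tool_pos'],s['contact_force'])
f='w17.png';g=cv2.cvtColor(cv2.imread('pics/'+f),cv2.COLOR_BGR2GRAY)
n,l,st,c=cv2.connectedComponentsWithStats((g<60).astype(np.uint8))
for i in range(1,n):
    if 200<st[i,4]<2500 and 20<c[i][1]<300: print(st[i].tolist(),c[i].round(1),back(f,c[i],155).tolist(),'z108',back(f,c[i],108).tolist())
h=cv2.HoughCircles(cv2.medianBlur(g,5),cv2.HOUGH_GRADIENT,1,100,param1=80,param2=20,minRadius=55,maxRadius=95);print(h if h is None else (h,back(f,h[0,0,:2],136)))
```

```text
51.5 [590.20313736  -1.79560315 291.90435418] [ 0.06734485  0.10733873 -0.85800265]
[233, 114, 48, 13, 589] [256.  120.1] [[532.5, -6.3, 155.0]] z108 [[536.1, -6.0, 108.0]]
[217, 148, 82, 21, 527] [257.9 155.8] [[563.2, -1.9, 155.0]] z108 [[571.8, -0.8, 108.0]]
[319, 150, 26, 39, 892] [331.6 168.8] [[569.0, 64.8, 155.0]] z108 [[578.6, 76.7, 108.0]]
[0, 227, 12, 38, 328] [  4.5 246.1] [[672.0, -236.7, 155.0]] z108 [[698.3, -273.9, 108.0]]
(array([[[257.5, 225.5,  72.9],
        [315.5, 341.5,  66. ]]], dtype=float32), array([[637.1,   4.5, 136. ]]))
```

```bash
python3 -c "
from station import robot
print(robot.job_done())"
```

```text
the job is handed in; nothing more can be done
None
```

The job is handed in, but no verdict came back: by my readings the three cups present (cup1, cup3, cup4) are nested upright in the chamber, the lid is seated, and the carriage is pushed against its home stop.

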